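Load the feed magazine and press the covered start button

TASK

Load the sloping feed magazine: lay the long wooden blank flat on the deck, lengthwise down the slope, centred and touching the backstop at the low end, and lay the short blank on top of it in the same way, also touching the backstop. Once both are loaded, slide the dust cover on the control box aside, press the start button beneath it fully down and let it spring back, then slide the cover fully home again. Do not press the uncovered stop button, and leave everything else on the bench where it is.

Things in the scene. Friction and masses are not known exactly. Their poses are not given: they have to be found in the camera images.
- long_blank: long blank: brown wood board 160 (x) x 64 (y) x 18 mm (z), 0.13 kg, lying flat on the bench at the start; origin at the centre of its underside, x along its length. Loaded: origin at 80, 0, 0 mm in the deck's frame, x along the deck's x (either way round)
- short_blank: short blank: same wood, 110 (x) x 64 (y) x 18 mm (z), 0.09 kg, lying flat on the bench at the start; origin at the centre of its underside, x along its length. Loaded: origin at 55, 0, 18 mm in the deck's frame, x along the deck's x (either way round)
- deck: sloping steel deck of the blue magazine, fixed, rising 20 degrees away from the robot. Origin on its upper surface, midway across, at the inner face of the backstop (35 mm above the bench); x runs up the slope, y across, z square to it. Deck 140 mm wide, 185 mm long, no side walls; backstop 110 mm wide, 8 mm thick, 45 mm high above the deck. Blanks may not slide down by themselves
- control_box: grey control box, fixed, 120 (x) x 250 (y) x 60 mm (z); origin at the centre of its underside. On its top: the stop button at y = -97 mm, the start button at y = -20 mm (both at x = 0), the cover above the start button, and two rails at x = +-40 mm on which the cover slides towards the box's +y
- cover (a joint): position of the sliding dust cover in m: 0 fully home (over the start button), 0.085 fully aside; it moves along the box's +y, with about 2 N of friction, and stays where it is left; it may start up to 12 mm off home
- cover_tab (a point): middle of the top edge of the upright tab that moves the cover: a wall 60 mm long (box's x), 12 mm thick (box's y), 26 mm high above the cover plate, whose upper face is 78.5 mm above the bench. The grey plate is 100 mm (x) x 80 mm (y), from 72 mm on the -y side of the tab's middle to 8 mm on its +y side
- start_button (a joint): how far the start button is pressed, in m: 0 up, 0.006 fully down; spring, about 5 N fully down
- start_top (a point): centre of the top face of the start button, a black round cap of 32 mm diameter, 72 mm above the bench; pressed downwards; hidden under the cover while that is home, fully clear when the cover is aside by 60 mm or more
- stop_button (a joint): how far the stop button is pressed, in m: 0 up; must not be pressed
- stop_top (a point): centre of the top face of the stop button, a black mushroom head of 38 mm diameter, 81 mm above the bench, never covered
- glue_jar: bystander: small round jar with cap, 44 mm diameter, 70 mm tall, standing; origin at the centre of its underside
- wax_can: bystander: small plain round can, 44 mm diameter, 60 mm tall, standing; origin at the centre of its underside
- mug: bystander: white mug, 80 mm diameter, 92 mm tall, handle towards its +y; origin at the centre of its underside
- glue_bottle: bystander: white bottle, 60 mm diameter, 190 mm tall; origin at the centre of its underside
- hammer: bystander: hammer lying on the bench along its x axis; about 0.3 m long
- sanding_block: bystander: cork block 110 x 65 x 40 mm; origin at the centre of its underside
- screwdriver: bystander: screwdriver lying on the bench along its x axis; about 0.2 m long
There are look-alikes about, which are no part of the job. What is shaped like the short_blank but turquoise is not meant. Leave any white look-alike of the long_blank alone.

How it is judged:
On the way, in this order (a step that is already met when the one before it is completed fails the run):
1. both blanks are loaded: long one flat on the deck, short one on top of it, both against the backstop (x of long_blank in the frame of deck between 0.076 and 0.086 m and y of long_blank in the frame of deck between -0.02 and 0.02 m and z of long_blank in the frame of deck between -0.004 and 0.004 m and angle between the x axis of each of long_blank, short_blank and the x axis of deck, either way round below 0.1 rad and x of short_blank in the frame of deck between 0.051 and 0.061 m and y of short_blank in the frame of deck between -0.02 and 0.02 m and z of short_blank in the frame of deck between 0.014 and 0.022 m), for 0.2 s.
2. the cover is aside and the start button is pressed down (value of joint cover above 0.045 m and value of joint start_button above 0.0042 m), for 0.05 s.
At the end, for the whole second after the job is handed in: Long blank flat on the deck, short one flat on it, each within 6 mm of the backstop, 20 mm of centred, 0.1 rad of straight, at rest; start button pressed (4.2 mm or more) after loading and up again; cover within 6 mm of home (all of step 1 and value of joint cover below 0.006 m and value of joint start_button below 0.002 m and linear speed of each of long_blank, short_blank below 0.02 m/s); the robot touches nothing.
It fails at once if start button pressed before both blanks are loaded (value of joint start_button above 0.003 m and not (x of long_blank in the frame of deck between 0.076 and 0.086 m and y of long_blank in the frame of deck between -0.02 and 0.02 m and z of long_blank in the frame of deck between -0.004 and 0.004 m and angle between the x axis of each of long_blank, short_blank and the x axis of deck, either way round below 0.1 rad and x of short_blank in the frame of deck between 0.051 and 0.061 m and y of short_blank in the frame of deck between -0.02 and 0.02 m and z of short_blank in the frame of deck between 0.014 and 0.022 m)).
It fails at once if stop button pressed (value of joint stop_button above 0.003 m).
It fails at once if a bystander moved by more than 25 mm (distance of any of glue_jar, wax_can, mug, glue_bottle, hammer, sanding_block, screwdriver from where it was at the start of the episode above 0.025 m).
It also fails if it takes over 72 s, if anything falls off the work surface, if the arm or the gripper's body presses on something with over 40 N, if the wrist force passes 120 N, or if a joint passes its speed limit or range.

ROBOT

A 6-joint arm with a two-finger parallel gripper is mounted at the origin on the work surface. World frame = base frame: x ahead of the robot, y to its left, z up, the work surface at z = 0. Lengths are in m, angles in rad, forces in N, time in s.
With the tool pointing down it reaches from about 0.325 to 0.775 m from the base axis. Payload 9.3 kg.
Tool frame: the origin (TCP) lies midway between the tips of the shut fingers; the grasp point (between the pads) lies 19 mm behind it; z points along the fingers, y is the direction in which the jaws open and shut (so a half turn about z gives the same grasp; the last joint's range is limited). The gripper opens to 85 mm and grips with 20 to 120 N. Pads are 22 mm wide; open, the fingers measure 114 mm over their backs; the gripper's body (76 mm by 85 mm) begins 54 mm behind the grasp point. The pads swing forward as they close: fully open they stand 13 mm farther back than shut.
Start: joints at [-1.483, 0.259, 0.021, 1.334, 0, 1.418], TCP at [0.131, -0.534, 0.2] pointing down, gripper open.
Joint ranges: [-3.04, 3.04], [-0.91, 1.82], [-1.04, 1.36], [-1.92, 1.95], [-1.52, 1.45], [-3.14, 3.14]. Speed limits (rad/s): [2.22, 2.22, 2.79, 3.14, 3.14, 3.14].

INTERFACE

Orientations are given as a 3x3 rotation matrix whose columns are the frame's x, y, z axes.
In Python, from workcell import * gives the robot as it stands.
- The arm moves only by the tool apply_moves, never from a script. Its argument "series" is a list of rows, each a list of 2 entries, a list of its own where there are three numbers: the shift along the tool's x, y, z in cm, then the turn about the tool's z in rad. A call has 1 to 10 rows; each row is the pose to reach, as a shift and turn from the pose commanded when the call began, along the tool's axes at that moment; what a row does not reach only later rows make up. A row lasts 1/12 s, in which the tool goes at most 41.7 mm and 7.16 degrees, less where a joint would pass 70% of its speed; a pose out of reach is approached as far as the arm can. A call with a gripper value outside its range is refused whole. "jaw" is the closure in counts, from 0 (fully open) to 255 (shut), set as the call begins (left out, the last holds). The fingers move at their own pace and stop on an object; "grip_force" is the grip in N (left out, the last holds). Time passes only in rows, so rows that repeat a pose let the fingers close. It gives the time, the measured TCP pose, the force and the opening at its end, in the units of the state.
- observe(): the state, without advancing time (a new reading comes with each control period).
- camera(name): name is "side" or "top" or "wrist"; returns a dict with "color" (384x512x3 uint8, red, green, blue), "K" (3x3 intrinsics, pixels), "k1" (the pictures are not rectified: a ray, as slopes to the right and down, at radius r is drawn at 1 + k1 r^2 times it, then the intrinsics apply), "world_from_camera" (4x4, takes a point from camera to world coordinates); the wrist camera has in their place "mount" (4x4, takes a point from camera to tool coordinates, whose origin is the TCP and whose axes are the flange's). Camera axes: x right, y down, z forward; pixel columns grow to the right and rows downward; lengths in m; the calibration is good to about 2 mm. A picture is of the moment at which its call begins: read the wrist's pose just before it. There is no depth.
- hand_in(): hands the job in, once; it reports no verdict.
The state is a dict: "t": time; "qpos": joint angles; "dq": joint speeds; "joint_efforts": joint torques, N m; "position": TCP position; "ee_rot": TCP orientation; "wrist_force": force on the tool from outside, world axes, zero at the start; "ft_torque": the same for the moment, N m; "opening": finger opening in m.
Only numpy, scipy, OpenCV 4.12 (cv2) and the standard library are available. Lean on these libraries where they do the work, as an engineer would, in place of code of your own. Each camera call takes 0.05 s, during which the arm holds its last target.

## Working session

There is one attempt and no reset: what is moved stays moved. The work goes in short steps, Python scripts to look and compute and a tool call to move; the robot and the scene stay as the last step left them, time stands still between calls to the robot, and variables do not carry over. Pictures are saved under pics/ and viewed, and the job is handed in when it is done.

Besides the shell and the picture viewer there is one more tool, called in YAML: its name, and indented under it one key for each argument. apply_moves: Moves the arm, as the interface text tells. Its arguments: {"type":"object","properties":{"series":{"type":"array"},"jaw":{"type":"number"},"grip_force":{"type":"number"}},"required":["series"]}

```bash
mkdir -p pics; ls; python3 - <<'E'
from workcell import *
import cv2,numpy as np
s=observe(); print({k:np.round(v,3).tolist() for k,v in s.items()})
for n in ["side","top","wrist"]:
    c=camera(n); cv2.imwrite(f"pics/{n}0.png",c["color"][:,:,::-1]); print(n,c["K"].tolist(),c["k1"],np.round(c.get("world_from_camera",c.get("mount")),4).tolist())
E
```

```text
pics
{'t': 0.0, 'qpos': [-1.483, 0.259, 0.021, 1.334, 0.0, 1.418], 'dq': [0.001, -0.001, -0.002, -0.0, -0.002, -0.0], 'joint_efforts': [-0.0, -55.564, 34.453, 0.014, -0.0, 0.0], 'position': [0.131, -0.534, 0.2], 'ee_rot': [[0.971, 0.238, -0.0], [0.238, -0.971, 0.001], [0.0, -0.001, -1.0]], 'wrist_force': [0.866, 0.869, -0.95], 'ft_torque': [0.027, 0.053, -0.027], 'opening': 0.085}
side [[454.0236680274519, 0.0, 259.1253359520392], [0.0, 454.0236680274519, 189.07525541612796], [0.0, 0.0, 1.0]] -0.14628011881919567 [[-0.9655, -0.1858, 0.1827, 0.2631], [-0.2605, 0.6749, -0.6903, 0.9253], [0.0049, -0.7141, -0.7, 0.9979], [0.0, 0.0, 0.0, 1.0]]
top [[407.222369029846, 0.0, 258.6717300073035], [0.0, 407.222369029846, 184.75456291868943], [0.0, 0.0, 1.0]] -0.023035374182541007 [[0.024, -0.9832, 0.1808, 0.2975], [-0.9992, -0.0296, -0.0282, 0.0195], [0.0331, -0.1799, -0.9831, 1.3251], [0.0, 0.0, 0.0, 1.0]]
wrist [[293.6296559532509, 0.0, 255.94336378314782], [0.0, 293.6296559532509, 189.84083658360206], [0.0, 0.0, 1.0]] -0.0581969869419405 [[-0.0002, -0.9605, -0.2782, 0.0706], [1.0, -0.0003, 0.0003, 0.0003], [-0.0004, -0.2782, 0.9605, -0.1745], [0.0, 0.0, 0.0, 1.0]]
```

View pics/top0.png

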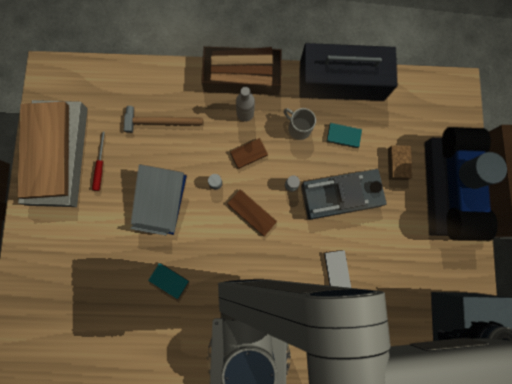

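View pics/side0.png

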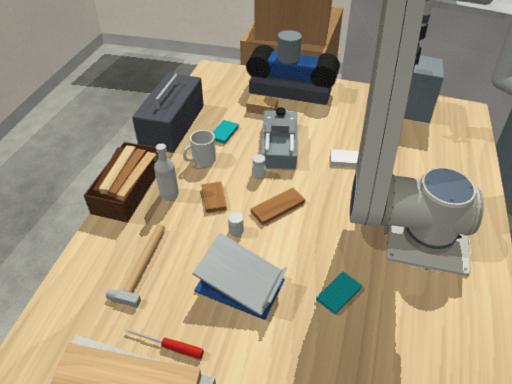

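View pics/wrist0.png

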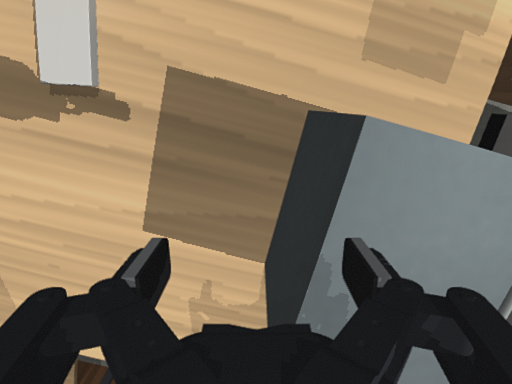

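Top picture: long brown blank at about (251,212), short brown blank (248,153), magazine (158,199), control box (344,194) with stop button (375,187), the jar and can at (293,184) and (215,182). Look-alikes are turquoise (345,135) and (168,281), white (337,268), and the brown boards on the left stack (45,150) and in the crate (240,70). The right choices are the lone brown ones at (251,212) and (248,153).

```bash
cat > h.py <<'E'
from workcell import *
import cv2,numpy as np
def rays(c,px,T):
    px=np.asarray(px,float).reshape(-1,1,2)
    d=np.array([0,0,0,0,0.]);
    # drawn = ray*(1+k1 r^2): same as opencv k1
    d[0]=c["k1"]; n=cv2.undistortPoints(px,c["K"],d).reshape(-1,2)
    D=np.c_[n,np.ones(len(n))]@T[:3,:3].T
    return T[:3,3],D
def toplane(c,px,z,T=None):
    T=c["world_from_camera"] if T is None else T
    o,D=rays(c,px,T); return o+D*((z-o[2])/D[:,2])[:,None]
def project(c,P,T=None):
    T=c["world_from_camera"] if T is None else T
    Ti=np.linalg.inv(T); r=cv2.Rodrigues(Ti[:3,:3])[0]
    return cv2.projectPoints(np.asarray(P,float).reshape(-1,1,3),r,Ti[:3,3],c["K"],np.array([c["k1"],0,0,0.]))[0].reshape(-1,2)
def wristT(c,s):
    T=np.eye(4);T[:3,:3]=s["ee_rot"];T[:3,3]=s["position"]; return T@c["mount"]
E
python3 - <<'E'
from h import *
c=camera("top");im=c["color"][:,:,::-1]
cv2.imwrite("pics/top_crop.png",cv2.resize(im[110:260,120:400],None,fx=2.85,fy=2.85,interpolation=cv2.INTER_CUBIC))
c=camera("side");im=c["color"][:,:,::-1]
cv2.imwrite("pics/side_crop.png",cv2.resize(im[90:320,150:370],None,fx=2.6,fy=2.6,interpolation=cv2.INTER_CUBIC))
E
```

```text
(no output)
```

View pics/top_crop.png

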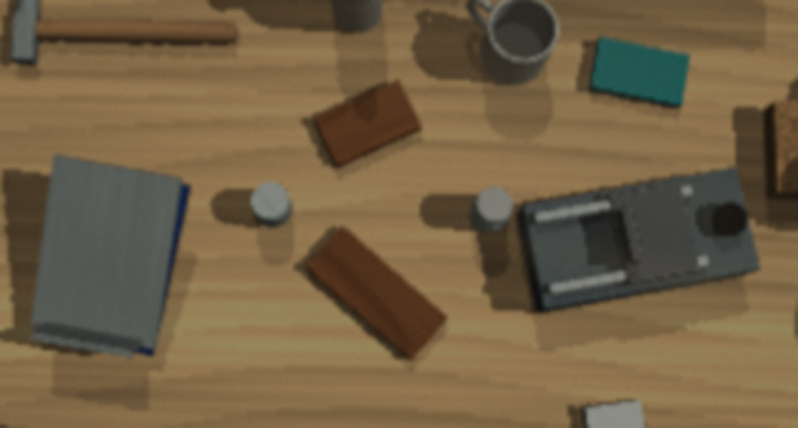

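View pics/side_crop.png

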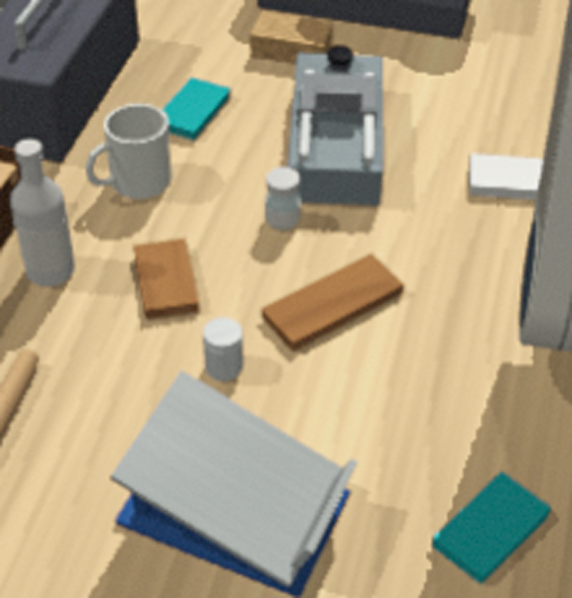

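```bash
python3 - <<'E'
from h import *
for n in["top","side"]:
    c=camera(n);im=c["color"];hsv=cv2.cvtColor(im,cv2.COLOR_RGB2HSV)
    print(n,hsv[212,251],hsv[153,248],hsv[150,100]) if n=="top" else print(n,hsv[207,277],hsv[197,213],hsv[250,100])
    up=cv2.resize(im,None,fx=4,fy=4,interpolation=cv2.INTER_CUBIC);hu=cv2.cvtColor(up,cv2.COLOR_RGB2HSV).astype(int)
    m=((hu[...,0]<14)&(hu[...,1]>125)&(hu[...,2]>40)).astype(np.uint8)
    cs,_=cv2.findContours(m,cv2.RETR_EXTERNAL,cv2.CHAIN_APPROX_NONE)
    for k in cs:
        if cv2.contourArea(k)<4000: continue
        px=(k.reshape(-1,2)+.5)/4-.5
        ctr=px.mean(0)
        if not(180<ctr[0]<320 and 130<ctr[1]<240): continue
        P=toplane(c,px,0.018)
        r=cv2.minAreaRect((P[:,:2]*1000).astype(np.float32)); 
        b=cv2.boxPoints(r); e=max(b[1]-b[0],b[2]-b[1],key=np.linalg.norm)
        print(ctr.round(),"c",np.round(r[0],1),"size",np.round(r[1],1),"longdir deg",np.degrees(np.arctan2(e[1],e[0]))%180)
ct=camera("top");cs=camera("side")
T=lambda u,v:(120+u/2.85,110+v/2.85); S=lambda u,v:(150+u/2.6,90+v/2.6)
def show(n,t,s,z):
    print(n,"top",toplane(ct,[t],z)[0].round(4) if t else None,"side",toplane(cs,[s],z)[0].round(4) if s else None)
show("deck far -y",T(187,180),S(183,374),.0983)
show("deck far +y",T(58,157),S(113,478),.0983)
zb=.035+.045*np.cos(np.radians(20))
show("bs top -y",T(140,352),S(355,463),zb)
show("bs top +y",T(37,338),S(297,575),zb)
show("stop",T(728,219),S(340,52),.081)
show("jar R",T(494,206),S(283,178),.07)
show("can L",T(271,203),S(223,330),.06)
show("box +y near",T(541,309),S(296,190),.06)
show("box +y far",T(525,205),S(381,190),.06)
show("box -y near",T(757,268),S(383,55),.06)
show("box -y far",T(737,170),S(296,55),.06)
E
```

```text
top [ 12 167  78] [ 12 168  82] [30 33 85]
[251. 213.] c [446.5   3.6] size [158.   64.1] longdir deg 49.831215
[248. 153.] c [644.3  19.1] size [ 64.2 108.5] longdir deg 117.10951
side [ 14 145 164] [ 15 146 177] [ 19  83 227]
deck far -y top [0.5525 0.209  0.0983] side [0.5513 0.2237 0.0983]
deck far +y top [0.5735 0.3487 0.0983] side [0.5739 0.3595 0.0983]
bs top -y top [0.3685 0.2516 0.0773] side [0.3654 0.2687 0.0773]
bs top +y top [0.3803 0.3617 0.0773] side [0.388  0.4003 0.0773]
stop top [ 0.5307 -0.3832  0.081 ] side [ 0.5327 -0.3842  0.081 ]
jar R top [ 0.5395 -0.1255  0.07  ] side [ 0.5419 -0.122   0.07  ]
can L top [0.5373 0.1209 0.06  ] side [0.5417 0.1243 0.06  ]
box +y near top [ 0.4279 -0.1794  0.06  ] side [ 0.524 -0.116  0.06 ]
box +y far top [ 0.5436 -0.1613  0.06  ] side [ 0.425  -0.1435  0.06  ]
box -y near top [ 0.4801 -0.4212  0.06  ] side [ 0.4798 -0.4234  0.06  ]
box -y far top [ 0.5912 -0.4019  0.06  ] side [ 0.5959 -0.3907  0.06  ]
```

```bash
cat > go.py <<'E'
from h import *
def go(x,y,z,psi_deg):
    s=observe();R=np.array(s["ee_rot"]);p=np.array(s["position"])
    d=R.T@(np.array([x,y,z])-p)*100
    psi=np.degrees(np.arctan2(R[1,0],R[0,0])); 
    tgt=(psi_deg-psi)
    print("t",round(s["t"],2),"pos",p.round(4),"psi",round(psi,2),"q6",round(s["qpos"][5],2),"F",np.round(s["wrist_force"],1),"shift cm",d.round(2),"turn rad",round(-np.radians((tgt+180)%360-180),4))
if __name__=="__main__":
    import sys; go(*map(float,sys.argv[1:5]))
E
python3 go.py .4465 .0036 .2 229.8
```

```text
t 0.45 pos [ 0.1311 -0.5341  0.2003] psi 13.8 q6 1.42 F [ 0.2  0.9 -0.1] shift cm [ 4.345e+01 -4.470e+01  4.000e-02] turn rad 2.5132
```

apply_moves:
  series:
    - [[29,-30,0],-1.25]
    - [[29,-30,0],-1.25]
    - [[29,-30,0],-1.25]
    - [[29,-30,0],-1.25]
    - [[29,-30,0],-1.25]
    - [[29,-30,0],-1.25]
    - [[29,-30,0],-1.25]
    - [[29,-30,0],-1.25]
    - [[29,-30,0],-1.25]
    - [[29,-30,0],-1.25]
  jaw: 0
  grip_force: 30

```text
t: 1.28
position: [0.3414, -0.1723, 0.2007]
ee_rot: [[0.074, 0.997, 0.001], [0.997, -0.074, -0.001], [-0.001, 0.001, -1.0]]
wrist_force: [0.5, -1.2, 0.2]
opening: 0.0851
```

```bash
python3 go.py .4465 .0036 .2 229.8
```

```text
t 1.28 pos [ 0.3414 -0.1723  0.2007] psi 85.74 q6 0.96 F [ 0.5 -1.2  0.2] shift cm [18.32  9.17  0.07] turn rad -2.5144
```

apply_moves:
  series:
    - [[18.3,9.2,0],-1.25]
    - [[18.3,9.2,0],-1.25]
    - [[18.3,9.2,0],-1.25]
    - [[18.3,9.2,0],-1.25]
    - [[18.3,9.2,0],-1.25]
    - [[18.3,9.2,0],-1.25]
    - [[18.3,9.2,0],-1.25]
    - [[18.3,9.2,0],-1.25]
    - [[18.3,9.2,0],-1.25]
    - [[18.3,9.2,0],-1.25]

```text
t: 2.12
position: [0.4473, 0.0012, 0.2004]
ee_rot: [[-0.923, 0.384, -0.0], [0.384, 0.923, -0.0], [0.0, -0.0, -1.0]]
wrist_force: [0.2, -1.3, -1.1]
opening: 0.0858
```

apply_moves:
  series:
    - [[0,0,0],-1.26]
    - [[0,0,0],-1.26]
    - [[0,0,0],-1.26]
    - [[0,0,0],-1.26]
    - [[0,0,0],-1.26]
    - [[0,0,0],-1.26]
    - [[0,0,0],-1.26]
    - [[0,0,0],-1.26]
    - [[0,0,0],-1.26]
    - [[0,0,0],-1.26]

```text
t: 2.95
position: [0.4473, 0.0009, 0.2004]
ee_rot: [[-0.656, -0.755, 0.0], [-0.755, 0.656, 0.0], [-0.0, -0.0, -1.0]]
wrist_force: [-0.4, -0.4, 0.1]
opening: 0.0856
```

```bash
cat > wl.py <<'E'
from go import *
import sys
def browns(c,T,z,tag):
    im=c["color"]
    up=cv2.resize(im,None,fx=2,fy=2,interpolation=cv2.INTER_CUBIC);hu=cv2.cvtColor(up,cv2.COLOR_RGB2HSV).astype(int)
    m=((hu[...,0]<14)&(hu[...,1]>125)&(hu[...,2]>30)).astype(np.uint8)
    for k in cv2.findContours(m,cv2.RETR_EXTERNAL,cv2.CHAIN_APPROX_NONE)[0]:
        if cv2.contourArea(k)<3000: continue
        px=(k.reshape(-1,2)+.5)/2-.5
        P=toplane(c,px,z)if T is None else toplane(c,px,z,T)
        r=cv2.minAreaRect((P[:,:2]*1000).astype(np.float32));b=cv2.boxPoints(r); e=max(b[1]-b[0],b[2]-b[1],key=np.linalg.norm)
        print(tag,px.mean(0).round(),"c",np.round(r[0],1),"size",np.round(r[1],1),"deg",round(np.degrees(np.arctan2(e[1],e[0]))%180,2))
if __name__=="__main__":
    s=observe();c=camera("wrist");T=wristT(c,s)
    browns(c,T,float(sys.argv[2]),"w")
    cv2.imwrite(f"pics/{sys.argv[1]}.png",c["color"][:,:,::-1])
E
python3 go.py .4465 .0036 .2 229.8; python3 wl.py wl1 0.018
```

```text
t 2.95 pos [0.4473 0.0009 0.2004] psi -130.99 q6 -1.04 F [-0.4 -0.4  0.1] shift cm [-0.15  0.23  0.04] turn rad -0.0138
w [181. 270.] c [628.6  43.8] size [71.6 48.4] deg 27.9
w [256. 161.] c [447.8   1.6] size [158.8  62.8] deg 50.68
```

View pics/wl1.png

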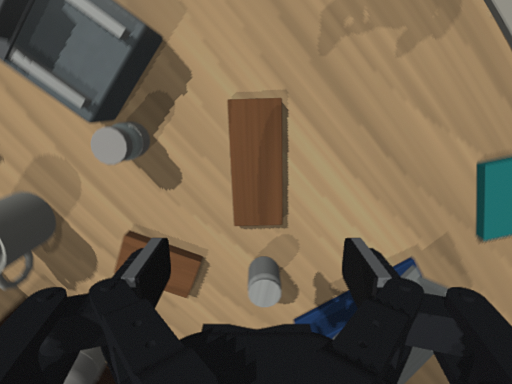

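The close view shows the long brown blank at (256,161), measured 159x63 mm with its centre at (448,2) mm. This agrees with the top camera. Descending.

apply_moves:
  series:
    - [[-0.1,0.1,16],-0.025]
    - [[-0.1,0.1,16],-0.025]
    - [[-0.1,0.1,16],-0.025]
    - [[-0.1,0.1,16],-0.025]
    - [[-0.1,0.1,18],-0.025]
    - [[-0.1,0.1,19],-0.025]
    - [[-0.1,0.1,20],-0.025]
    - [[-0.1,0.1,20],-0.025]

```text
t: 3.67
position: [0.4461, 0.0025, -0.0013]
ee_rot: [[-0.644, -0.765, -0.003], [-0.765, 0.644, 0.001], [0.001, 0.003, -1.0]]
wrist_force: [0.5, -0.4, -0.5]
opening: 0.0855
```

apply_moves:
  series:
    - [[0,0,0],0]
    - [[0,0,0],0]
    - [[0,0,0],0]
    - [[0,0,0],0]
    - [[0,0,0],0]
    - [[0,0,0],0]
    - [[0,0,0],0]
  jaw: 140
  grip_force: 30

```text
t: 4.25
position: [0.4473, 0.0023, 0.0006]
ee_rot: [[-0.642, -0.767, 0.0], [-0.767, 0.642, -0.0], [-0.0, -0.0, -1.0]]
wrist_force: [0.8, -0.3, -0.4]
opening: 0.0387
```

```bash
python3 wl.py wl2 0.018; python3 -c "
from h import *
c=camera('side');im=c['color'][:,:,::-1];cv2.imwrite('pics/s2.png',cv2.resize(im[120:270,200:400],None,fx=3.5,fy=3.5))"
```

```text
w [254. 203.] c [444.5  -2.6] size [148.4  63.2] deg 50.25
```

View pics/wl2.png

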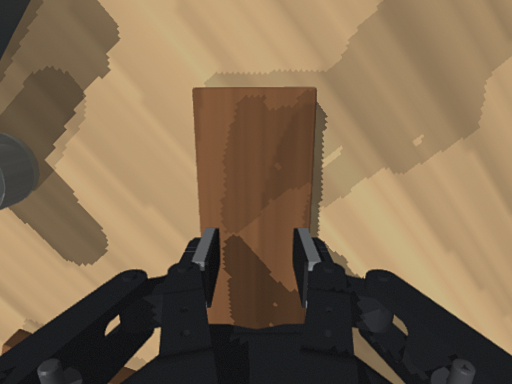

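View pics/s2.png

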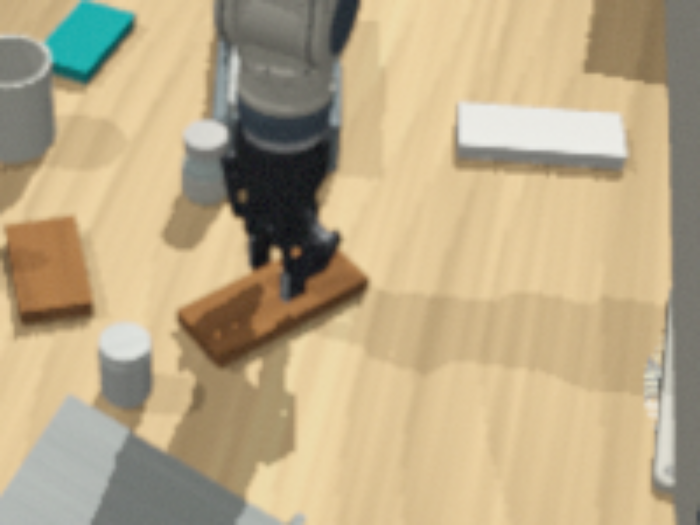

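```bash
python3 -c "
import cv2
im=cv2.imread('pics/wl2.png');cv2.imwrite('pics/wl2c.png',cv2.resize(im[200:340,160:350],None,fx=4,fy=4,interpolation=cv2.INTER_CUBIC))"
```

```text
(no output)
```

View pics/wl2c.png

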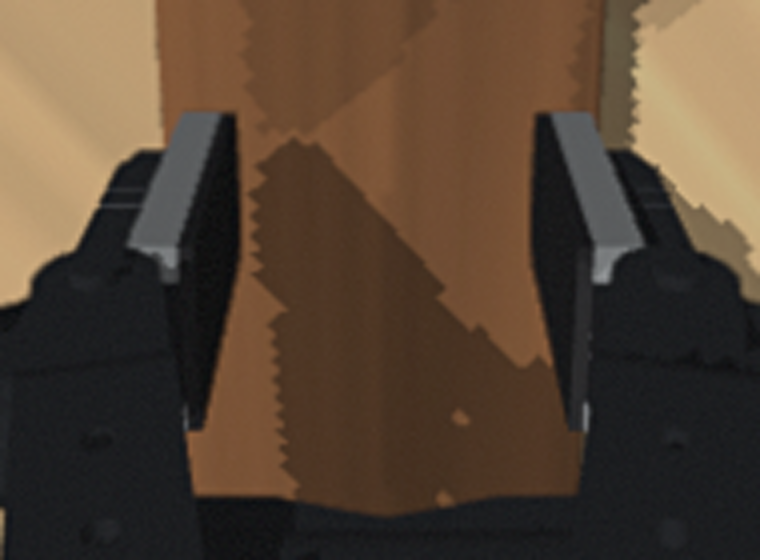

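The pad tips show at (219,228) and (293,228), above the board. With the pads at this opening they sit about 30 mm behind the TCP, so I need to go lower, guarded by force.

apply_moves:
  series:
    - [[0,0,0],0]
    - [[0,0,0],0]
    - [[0,0,0],0]
    - [[0,0,0],0]
    - [[0,0,0],0]
    - [[0,0,0.5],0]
    - [[0,0,1],0]
    - [[0,0,1.5],0]
    - [[0,0,1.5],0]
  jaw: 0

```text
t: 5.1
position: [0.4465, 0.0024, -0.0158]
ee_rot: [[-0.642, -0.767, -0.002], [-0.767, 0.642, 0.0], [0.001, 0.002, -1.0]]
wrist_force: [-0.4, 0.3, 0.2]
opening: 0.0856
```

```bash
python3 wl.py wl3 0.018;python3 -c "
import cv2
im=cv2.imread('pics/wl3.png');cv2.imwrite('pics/wl3c.png',cv2.resize(im[150:350,100:412],None,fx=2.5,fy=2.5,interpolation=cv2.INTER_CUBIC))"
```

```text
w [253. 205.] c [439.8  -8.2] size [133.8  63.3] deg 50.24
```

View pics/wl3c.png

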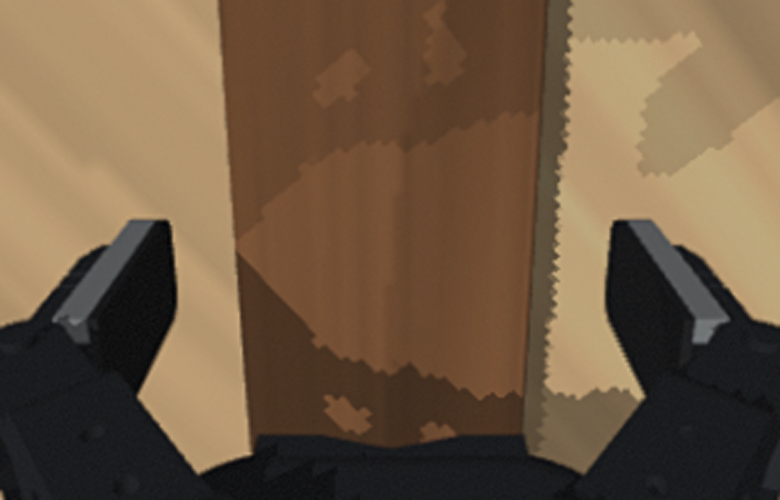

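apply_moves:
  series:
    - [[0,0,0.5],0]
    - [[0,0,1],0]
    - [[0,0,1.5],0]
    - [[0,0,1.5],0]
    - [[0,0,1.5],0]

```text
t: 5.57
position: [0.4469, 0.0024, -0.03]
ee_rot: [[-0.642, -0.767, -0.001], [-0.767, 0.642, 0.0], [0.0, 0.001, -1.0]]
wrist_force: [0.1, 0.7, -0.1]
opening: 0.0854
```

apply_moves:
  series:
    - [[0,0,0],0]
    - [[0,0,0],0]
    - [[0,0,0],0]
    - [[0,0,0],0]
    - [[0,0,0],0]
    - [[0,0,0],0]
  jaw: 120

```text
t: 6.07
position: [0.4474, 0.0023, -0.0292]
ee_rot: [[-0.642, -0.767, 0.001], [-0.767, 0.642, -0.0], [-0.0, -0.001, -1.0]]
wrist_force: [-1.4, -0.6, 6.3]
opening: 0.0634
```

apply_moves:
  series:
    - [[0,0,-1],0]
    - [[0,0,-4],0]
    - [[0,0,-8],0]
    - [[0,0,-12],0]
    - [[0,0,-16],0]
    - [[0,0,-18],0]
    - [[0,0,-18],0]
    - [[0,0,-18],0]

```text
t: 6.73
position: [0.4476, 0.0023, 0.1509]
ee_rot: [[-0.642, -0.767, 0.002], [-0.767, 0.642, -0.0], [-0.001, -0.002, -1.0]]
wrist_force: [-0.8, -0.3, -2.2]
opening: 0.0628
```

```bash
python3 wl.py wl4 0.17; python3 -c "
from h import *
c=camera('side');im=c['color'][:,:,::-1];cv2.imwrite('pics/s4.png',cv2.resize(im[20:370,130:400],None,fx=1.6,fy=1.6))
c=camera('top');im=c['color'][:,:,::-1];cv2.imwrite('pics/t4.png',cv2.resize(im[150:250,120:220],None,fx=6,fy=6,interpolation=cv2.INTER_CUBIC))"
```

```text
w [122. 264.] c [525.5 -31.6] size [28.7 28.7] deg 26.64
w [256. 209.] c [444.3  -2.2] size [152.4  77.6] deg 50.19
```

View pics/s4.png

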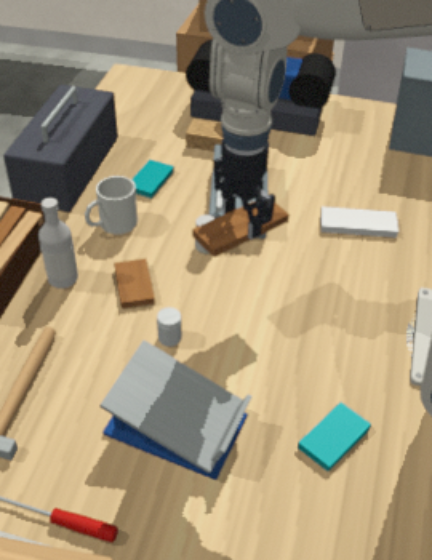

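View pics/wl4.png

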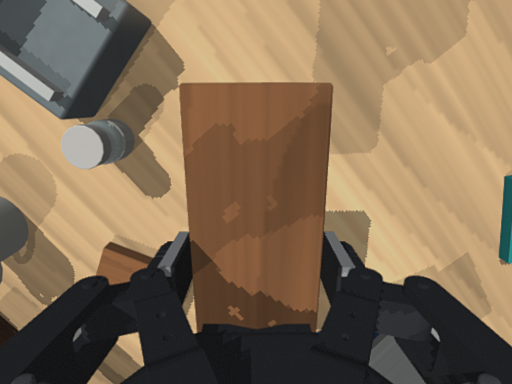

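View pics/t4.png

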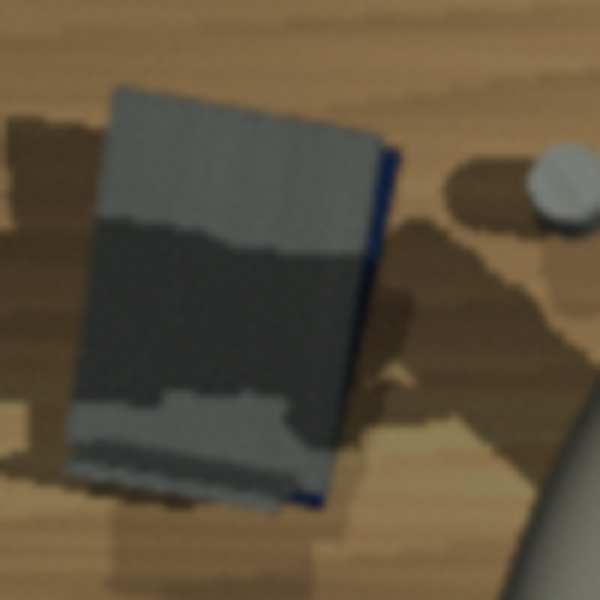

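```bash
python3 - <<'E'
from h import *
c=camera("top")
T=lambda u,v:(120+u/6-.4,150+v/6-.4)
def P(u,v,z): p=toplane(c,[T(u,v)],z)[0]; return p[:2]
fa,fb=P(115,88,.0983),P(380,135,.0983)
ia,ib=P(72,458,.0773),P(296,490,.0773)
ka,kb=P(75,440,.035),P(300,475,.035)
for n,a,b in[("far",fa,fb),("bstop inner top",ia,ib),("contact",ka,kb)]:
    d=a-b; print(n,a.round(4),b.round(4),"mid",((a+b)/2).round(4),"w",np.linalg.norm(d).round(4),"yaw",np.degrees(np.arctan2(-d[0],d[1])).round(2))
E
```

```text
far [0.5759 0.3538] [0.5555 0.2174] mid [0.5657 0.2856] w 0.1379 yaw -8.5
bstop inner top [0.3883 0.3665] [0.3753 0.2526] mid [0.3818 0.3095] w 0.1146 yaw -6.51
contact [0.4008 0.3774] [0.3858 0.2589] mid [0.3933 0.3182] w 0.1194 yaw -7.21
```

The picture shows the board held level (side crop, centre about (240,225)). The deck far corners are at top-view pixels (139,165) and (183,172), and the backstop lies along (132,226)–(169,232). Moving over the deck next.

```bash
python3 go.py .472 .297 .15 172
```

```text
t 6.93 pos [0.4463 0.0025 0.1488] psi -129.91 q6 -1.06 F [ 0.5 -0.5 -0.5] shift cm [-24.24  16.93  -0.11] turn rad 1.0138
```

apply_moves:
  series:
    - [[-24.2,16.9,0],1.01]
    - [[-24.2,16.9,0],1.01]
    - [[-24.2,16.9,0],1.01]
    - [[-24.2,16.9,0],1.01]
    - [[-24.2,16.9,0],1.01]
    - [[-24.2,16.9,0],1.01]
    - [[-24.2,16.9,0],1.01]
    - [[-24.2,16.9,0],1.01]
    - [[-24.2,16.9,0],1.01]
    - [[-24.2,16.9,0],1.01]

```text
t: 7.77
position: [0.4719, 0.2983, 0.1483]
ee_rot: [[-0.99, 0.138, -0.003], [0.138, 0.99, -0.001], [0.003, -0.002, -1.0]]
wrist_force: [-0.9, -0.0, -1.5]
opening: 0.0631
```

```bash
python3 go.py .472 .297 .15 172; python3 wl.py wl5 0.197
```

```text
t 7.77 pos [0.4719 0.2983 0.1483] psi 172.08 q6 0.55 F [-0.9 -0.  -1.5] shift cm [-0.02 -0.13 -0.17] turn rad 0.0015
w [447. 217.] c [465.5 389.7] size [12.5 44.4] deg 178.15
w [257. 204.] c [454.5 300.3] size [ 62.8 123.2] deg 172.17
```

View pics/wl5.png

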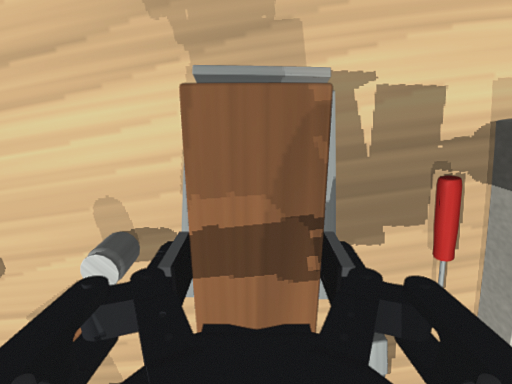

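```bash
python3 - <<'E'
from h import *
s=observe();c=camera("wrist");T=wristT(c,s)
im=c["color"][:,:,::-1];cv2.imwrite("pics/w6.png",cv2.resize(im[50:120,170:350],None,fx=4,fy=4,interpolation=cv2.INTER_CUBIC))
for px in[(194,74),(331,75.5),(194,67),(331,69)]:
    print(px,toplane(c,[px],.0773,T)[0].round(4))
E
```

```text
(194, 74) [0.3714 0.2604 0.0773]
(331, 75.5) [0.3868 0.3678 0.0773]
(194, 67) [0.3662 0.2613 0.0773]
(331, 69) [0.3819 0.3682 0.0773]
```

View pics/w6.png

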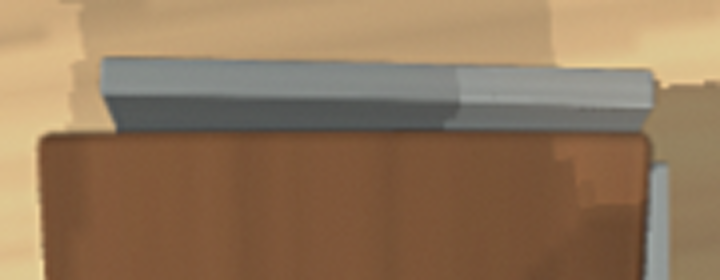

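apply_moves:
  series:
    - [[0,0.3,3],0]
    - [[0,0.3,5.5],0]
    - [[0,0.3,7],0]
    - [[0,0.3,8],0]
    - [[0,0.3,8],0]

```text
t: 8.28
position: [0.4723, 0.2977, 0.0684]
ee_rot: [[-0.991, 0.134, -0.003], [0.134, 0.991, -0.002], [0.003, -0.002, -1.0]]
wrist_force: [0.3, 0.4, -1.9]
opening: 0.0631
```

apply_moves:
  series:
    - [[0,0,0.3],0]
    - [[0,0,0.6],0]
    - [[0,0,0.9],0]
    - [[0,0,1.2],0]
    - [[0,0,1.5],0]
    - [[0,0,1.5],0]

```text
t: 8.78
position: [0.4729, 0.2995, 0.0552]
ee_rot: [[-0.991, 0.135, -0.0], [0.135, 0.991, 0.0], [0.0, 0.0, -1.0]]
wrist_force: [-4.1, 1.0, 2.3]
opening: 0.0629
```

```bash
python3 go.py .4683 .3014 .0337 171.8; python3 -c "
from h import *
c=camera('side');im=c['color'][:,:,::-1];cv2.imwrite('pics/s7.png',cv2.resize(im[130:330,160:330],None,fx=3,fy=3,interpolation=cv2.INTER_CUBIC))"
```

```text
t 8.78 pos [0.4729 0.2995 0.0552] psi 172.25 q6 0.55 F [-4.1  1.   2.3] shift cm [0.48 0.12 2.15] turn rad 0.0079
```

View pics/s7.png

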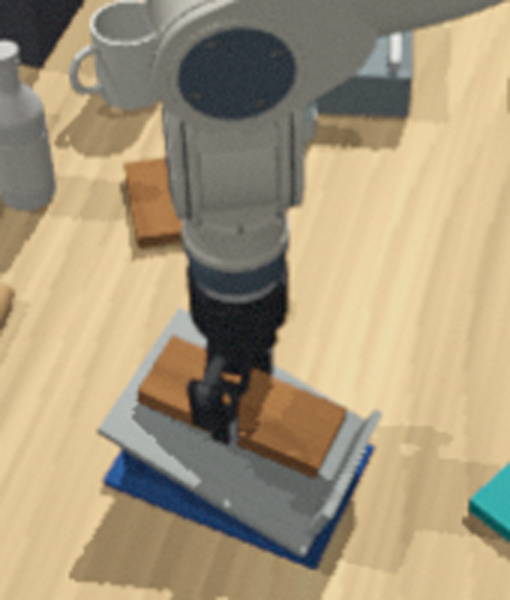

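The far end touches and the board is tilting in the grip as planned. Continuing down.

apply_moves:
  series:
    - [[0,0.1,0.3],0]
    - [[0,0.1,0.6],0]
    - [[0,0.1,0.9],0]
    - [[0,0.1,1.2],0]
    - [[0,0.1,1.5],0]
    - [[0,0.1,1.5],0]

```text
t: 9.33
position: [0.4733, 0.3003, 0.0397]
ee_rot: [[-0.991, 0.135, -0.001], [0.135, 0.991, -0.0], [0.0, -0.0, -1.0]]
wrist_force: [-3.9, -0.3, 1.4]
opening: 0.0632
```

apply_moves:
  series:
    - [[0,0,0.15],0]
    - [[0,0,0.3],0]
    - [[0,0,0.45],0]
    - [[0,0,0.45],0]

```text
t: 9.67
position: [0.4737, 0.3003, 0.0361]
ee_rot: [[-0.991, 0.135, 0.001], [0.135, 0.991, 0.0], [-0.001, 0.0, -1.0]]
wrist_force: [-2.5, -1.4, 3.0]
opening: 0.0629
```

apply_moves:
  series:
    - [[0.15,0,0.1],0]
    - [[0.3,0,0.15],0]
    - [[0.45,0,0.2],0]
    - [[0.6,0,0.25],0]
    - [[0.6,0,0.25],0]

```text
t: 10.08
position: [0.4693, 0.3015, 0.0344]
ee_rot: [[-0.991, 0.136, 0.004], [0.136, 0.991, 0.001], [-0.004, 0.001, -1.0]]
wrist_force: [1.3, 0.2, 6.1]
opening: 0.063
```

```bash
python3 -c "
from h import *
c=camera('wrist');im=c['color'][:,:,::-1];cv2.imwrite('pics/w8.png',im)
c=camera('side');im=c['color'][:,:,::-1];cv2.imwrite('pics/s8.png',cv2.resize(im[220:330,180:300],None,fx=5,fy=5,interpolation=cv2.INTER_CUBIC))"
```

```text
(no output)
```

View pics/s8.png

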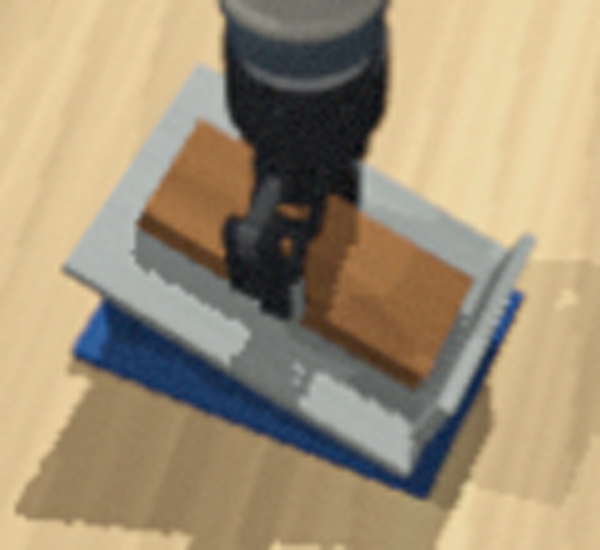

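View pics/w8.png

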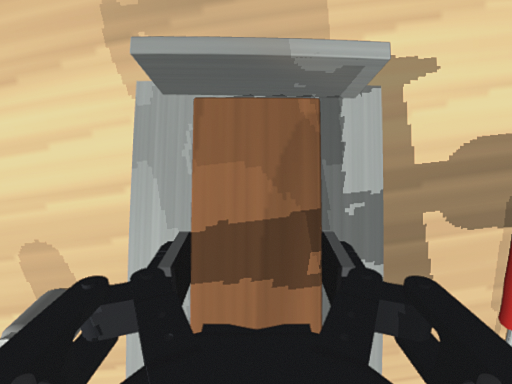

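Board lies flat (side view) with its front edge at row 98 and the backstop base at about row 93 in the wrist view. A few mm remain, so I keep sliding.

apply_moves:
  series:
    - [[0.15,0,0.05],0]
    - [[0.3,0,0.1],0]
    - [[0.4,0,0.15],0]
    - [[0.5,0,0.2],0]
    - [[0.5,0,0.2],0]

```text
t: 10.6
position: [0.4649, 0.3023, 0.0328]
ee_rot: [[-0.991, 0.136, 0.005], [0.136, 0.991, 0.001], [-0.005, 0.002, -1.0]]
wrist_force: [2.0, -0.3, 7.9]
opening: 0.0629
```

apply_moves:
  series:
    - [[0.15,0,0.05],0]
    - [[0.3,0,0.1],0]
    - [[0.3,0,0.1],0]
    - [[0.3,0,0.1],0]

```text
t: 10.93
position: [0.4629, 0.3026, 0.032]
ee_rot: [[-0.991, 0.136, 0.007], [0.136, 0.991, 0.001], [-0.007, 0.002, -1.0]]
wrist_force: [4.7, -1.4, 8.9]
opening: 0.0633
```

```bash
python3 -c "
from h import *
c=camera('wrist');im=c['color'][:,:,::-1];cv2.imwrite('pics/w9.png',cv2.resize(im[25:125,120:400],None,fx=2.8,fy=2.8,interpolation=cv2.INTER_CUBIC))"
```

```text
(no output)
```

View pics/w9.png

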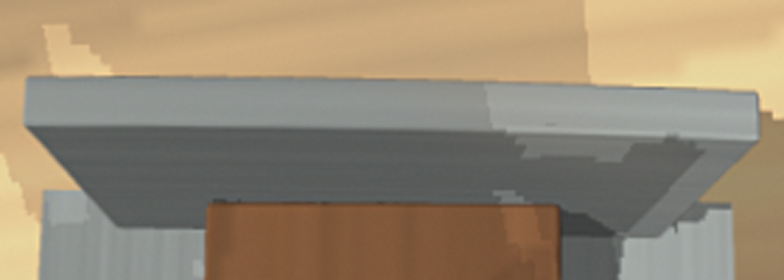

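apply_moves:
  series:
    - [[0.15,0,0.05],0]
    - [[0.3,0,0.1],0]
    - [[0.3,0,0.1],0]

```text
t: 11.23
position: [0.463, 0.3026, 0.0319]
ee_rot: [[-0.99, 0.137, 0.013], [0.137, 0.991, 0.0], [-0.013, 0.002, -1.0]]
wrist_force: [14.8, -6.5, 9.4]
opening: 0.0628
```

Contact with the backstop is confirmed: the force rose to 15 N and the hand stopped. Unload, release, rise.

apply_moves:
  series:
    - [[-0.3,0,-0.2],0]
    - [[-0.3,0,-0.2],0]

```text
t: 11.4
position: [0.4626, 0.3023, 0.0325]
ee_rot: [[-0.991, 0.137, 0.005], [0.137, 0.991, 0.001], [-0.005, 0.001, -1.0]]
wrist_force: [4.9, -2.7, 6.1]
opening: 0.063
```

apply_moves:
  series:
    - [[0,0,0],0]
    - [[0,0,0],0]
    - [[0,0,0],0]
    - [[0,0,0],0]
    - [[0,0,-2],0]
    - [[0,0,-5],0]
    - [[0,0,-9],0]
    - [[0,0,-13],0]
    - [[0,0,-13],0]
  jaw: 0

```text
t: 12.15
position: [0.4618, 0.3036, 0.1687]
ee_rot: [[-0.991, 0.135, 0.009], [0.135, 0.991, 0.004], [-0.008, 0.006, -1.0]]
wrist_force: [1.2, 0.3, 0.2]
opening: 0.0852
```

```bash
python3 go.py .6443 .0191 .165 117.1; python3 -c "
from h import *
c=camera('wrist');im=c['color'][:,:,::-1];cv2.imwrite('pics/w10.png',im)
c=camera('side');im=c['color'][:,:,::-1];cv2.imwrite('pics/s10.png',cv2.resize(im[220:330,180:300],None,fx=5,fy=5,interpolation=cv2.INTER_CUBIC))"
```

```text
t 12.15 pos [0.4618 0.3036 0.1687] psi 172.24 q6 0.57 F [1.2 0.3 0.2] shift cm [-21.91 -25.73   0.41] turn rad 0.9624
```

View pics/w10.png

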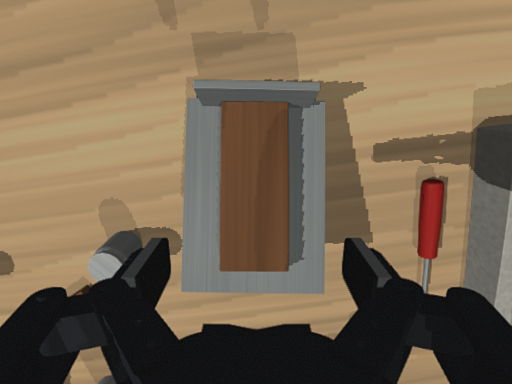

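View pics/s10.png

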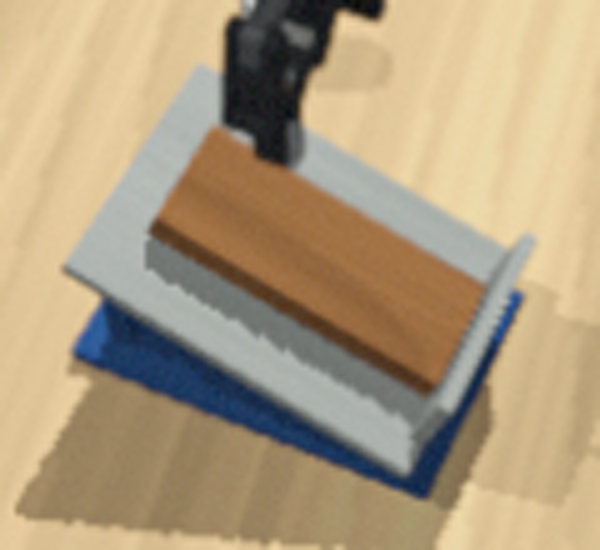

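The long blank lies flat and centred against the backstop (wrist view (255,185); deck spans columns 183–325). On to the short blank.

apply_moves:
  series:
    - [[-21.9,-25.7,0],0.96]
    - [[-21.9,-25.7,0],0.96]
    - [[-21.9,-25.7,0],0.96]
    - [[-21.9,-25.7,0],0.96]
    - [[-21.9,-25.7,0],0.96]
    - [[-21.9,-25.7,0],0.96]
    - [[-21.9,-25.7,0],0.96]
    - [[-21.9,-25.7,0],0.96]
    - [[-21.9,-25.7,0],0.96]
    - [[-21.9,-25.7,0],0.96]

```text
t: 13.08
position: [0.6419, 0.0155, 0.1586]
ee_rot: [[-0.454, 0.891, -0.004], [0.891, 0.454, 0.0], [0.002, -0.003, -1.0]]
wrist_force: [-0.2, 0.4, -0.8]
opening: 0.0856
```

```bash
python3 wl.py w11 0.018; python3 go.py .6443 .0191 .165 117.1
```

```text
w [261. 169.] c [646.5  18.2] size [ 62.9 108.9] deg 117.21
t 13.13 pos [0.6412 0.0172 0.1592] psi 117.15 q6 0.99 F [ 0.4  0.3 -0.1] shift cm [ 0.03  0.37 -0.58] turn rad 0.0008
```

View pics/w11.png

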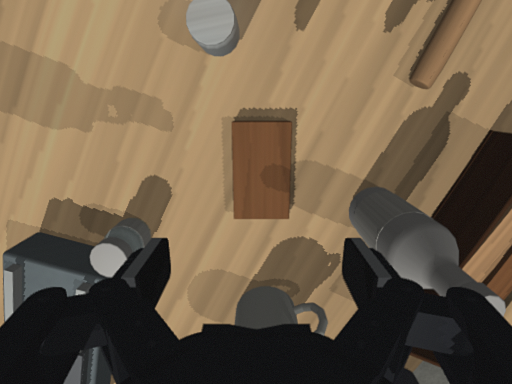

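```bash
python3 - <<'E'
from go import *
s=observe();c=camera("wrist");T=wristT(c,s)
for px in[(352,205),(375,187),(392,192),(262,290),(295,300),(325,330)]: print(px,toplane(c,[px],0.0,T)[0].round(3))
c=camera("top");print(toplane(c,[(246,120),(300,130)],0)[:,:2])
go(.6455,.0185,.165,117.2)
R=np.array(s["ee_rot"]); print("finger backs", [(np.array([.6455,.0185])+k*.06*R[:2,1]).round(3) for k in(1,-1)])
E
```

```text
(352, 205) [0.764 0.03  0.   ]
(375, 187) [0.777 0.062 0.   ]
(392, 192) [0.799 0.066 0.   ]
(262, 290) [ 0.722 -0.125  0.   ]
(295, 300) [ 0.769 -0.119  0.   ]
(325, 330) [ 0.831 -0.143  0.   ]
[[ 0.76412482  0.03000566]
 [ 0.73503822 -0.1548645 ]]
t 13.23 pos [0.6407 0.0189 0.1604] psi 117.29 q6 0.99 F [0.6 0.1 0.8] shift cm [-0.25  0.4  -0.46] turn rad 0.0016
finger backs [array([0.699, 0.046]), array([ 0.592, -0.009])]
```

apply_moves:
  series:
    - [[-0.2,0.4,4],0]
    - [[-0.2,0.4,8],0]
    - [[-0.2,0.4,12],0]
    - [[-0.2,0.4,15],0]
    - [[-0.2,0.4,17],0]
    - [[-0.2,0.4,18.5],0]
    - [[-0.2,0.4,18.5],0]
    - [[-0.2,0.4,18.5],0]

```text
t: 13.9
position: [0.6452, 0.0195, -0.0237]
ee_rot: [[-0.459, 0.888, -0.001], [0.888, 0.459, 0.0], [0.001, -0.001, -1.0]]
wrist_force: [0.5, 0.4, 0.7]
opening: 0.0856
```

```bash
python3 wl.py w12 0.018; python3 go.py .6455 .0185 -.03 117.2
```

```text
w [257. 220.] c [645.   21.3] size [ 63.4 104.1] deg 117.03
t 13.95 pos [ 0.6461  0.0192 -0.0227] psi 117.32 q6 0.99 F [-0.2  0.1  1.1] shift cm [-0.03 -0.09  0.73] turn rad 0.002
```

View pics/w12.png

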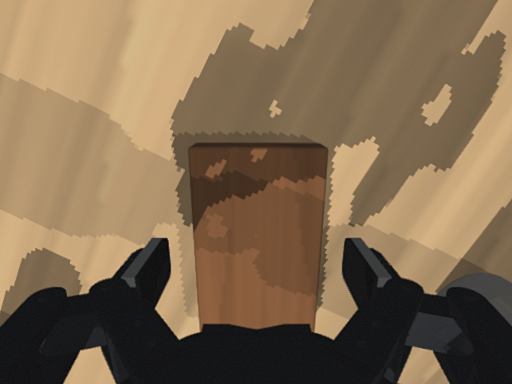

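The blank at (258,230) is centred between the pads. Down 7 mm and close.

apply_moves:
  series:
    - [[0,0,0.4],0]
    - [[0,0,0.7],0]
    - [[0,0,0.7],0]
    - [[0,0,0.7],0]

```text
t: 14.28
position: [0.6463, 0.0181, -0.0302]
ee_rot: [[-0.457, 0.889, 0.001], [0.889, 0.457, -0.0], [-0.0, 0.0, -1.0]]
wrist_force: [-0.5, 0.3, 0.3]
opening: 0.0854
```

apply_moves:
  series:
    - [[0,0,0],0]
    - [[0,0,0],0]
    - [[0,0,0],0]
    - [[0,0,0],0]
    - [[0,0,0],0]
    - [[0,0,0],0]
  jaw: 120

```text
t: 14.78
position: [0.6464, 0.0179, -0.0302]
ee_rot: [[-0.457, 0.889, 0.001], [0.889, 0.457, -0.0], [-0.0, 0.001, -1.0]]
wrist_force: [-1.3, 0.4, 6.0]
opening: 0.0632
```

apply_moves:
  series:
    - [[0,0,-1],0]
    - [[0,0,-4],0]
    - [[0,0,-8],0]
    - [[0,0,-12],0]
    - [[0,0,-16],0]
    - [[0,0,-20],0]
    - [[0,0,-20],0]
    - [[0,0,-20],0]

```text
t: 15.45
position: [0.6473, 0.0179, 0.1725]
ee_rot: [[-0.457, 0.889, 0.005], [0.889, 0.457, -0.001], [-0.003, 0.004, -1.0]]
wrist_force: [-0.3, 0.8, -1.9]
opening: 0.0631
```

```bash
python3 go.py .455 .304 .165 171.9
```

```text
t 15.45 pos [0.6473 0.0179 0.1725] psi 117.22 q6 0.99 F [-0.3  0.8 -1.9] shift cm [34.23 -4.02  0.63] turn rad -0.9544
```

apply_moves:
  series:
    - [[35,-5.2,0],-0.95]
    - [[35,-5.2,0],-0.95]
    - [[35,-5.2,0],-0.95]
    - [[35,-5.2,0],-0.95]
    - [[35,-5.2,0],-0.95]
    - [[35,-5.2,0],-0.95]
    - [[35,-5.2,0],-0.95]
    - [[35,-5.2,0],-0.95]
    - [[35,-5.2,0],-0.95]
    - [[35,-5.2,0],-0.95]

```text
t: 16.28
position: [0.4363, 0.3081, 0.1682]
ee_rot: [[-0.99, 0.141, -0.003], [0.141, 0.99, -0.0], [0.003, -0.001, -1.0]]
wrist_force: [0.5, 0.3, -0.8]
opening: 0.0632
```

```bash
python3 wl.py w13 0.21; python3 go.py .441 .305 .07 171.9
```

```text
w [428. 239.] c [443.8 394.8] size [12.1 44.8] deg 178.03
w [257. 227.] c [431.9 308.2] size [ 67.1 110. ] deg 171.96
t 16.33 pos [0.4377 0.3068 0.1683] psi 171.85 q6 0.6 F [ 0.4 -0.6 -1.6] shift cm [-0.37 -0.12  9.83] turn rad -0.0008
```

View pics/w13.png

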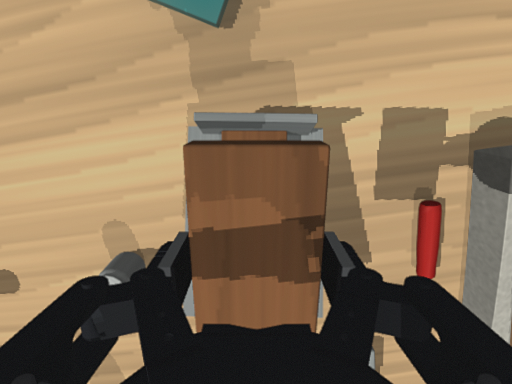

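```bash
python3 - <<'E'
from go import *
s=observe();c=camera("wrist");T=wristT(c,s)
p=toplane(c,[(257,143.5)],.2165,T)[0];print(p,np.linalg.norm(p[:2]-np.array(s["position"])[:2]),s["position"])
for px in[(195,117),(317,118),(196,125),(317,126)]: print(toplane(c,[px],.0773,T)[0])
go(.443,.305,.07,171.9)
E
```

```text
[0.38379995 0.31471464 0.2165    ] 0.05451410935174666 [0.43773423 0.30678483 0.16826533]
[0.36988058 0.26162093 0.0773    ]
[0.38602905 0.36823511 0.0773    ]
[0.3768484  0.26116159 0.0773    ]
[0.39297421 0.36760487 0.0773    ]
t 16.38 pos [0.4387 0.3059 0.1683] psi 171.76 q6 0.6 F [ 0.1 -0.5 -1.1] shift cm [-0.45 -0.01  9.83] turn rad -0.0024
```

apply_moves:
  series:
    - [[-0.5,0,3],0]
    - [[-0.5,0,6],0]
    - [[-0.5,0,8],0]
    - [[-0.5,0,9.5],0]
    - [[-0.5,0,9.8],0]
    - [[-0.5,0,9.8],0]

```text
t: 16.88
position: [0.4447, 0.3035, 0.0701]
ee_rot: [[-0.989, 0.147, -0.003], [0.147, 0.989, -0.001], [0.002, -0.002, -1.0]]
wrist_force: [-0.8, -0.5, -0.8]
opening: 0.0631
```

apply_moves:
  series:
    - [[0,0,0.3],0]
    - [[0,0,0.6],0]
    - [[0,0,0.9],0]
    - [[0,0,1.2],0]
    - [[0,0,1.5],0]
    - [[0,0,1.5],0]

```text
t: 17.38
position: [0.4443, 0.305, 0.0566]
ee_rot: [[-0.989, 0.145, -0.0], [0.145, 0.989, 0.0], [0.0, 0.0, -1.0]]
wrist_force: [-4.7, -0.1, 4.7]
opening: 0.0628
```

```bash
python3 go.py .443 .305 .043 171.8; python3 -c "
from h import *
c=camera('wrist');im=c['color'][:,:,::-1];cv2.imwrite('pics/w14.png',im)
c=camera('side');im=c['color'][:,:,::-1];cv2.imwrite('pics/s14.png',cv2.resize(im[220:330,180:300],None,fx=5,fy=5,interpolation=cv2.INTER_CUBIC))"
```

```text
t 17.38 pos [0.4443 0.305  0.0566] psi 171.67 q6 0.59 F [-4.7 -0.1  4.7] shift cm [ 0.13 -0.02  1.36] turn rad -0.0022
```

View pics/s14.png

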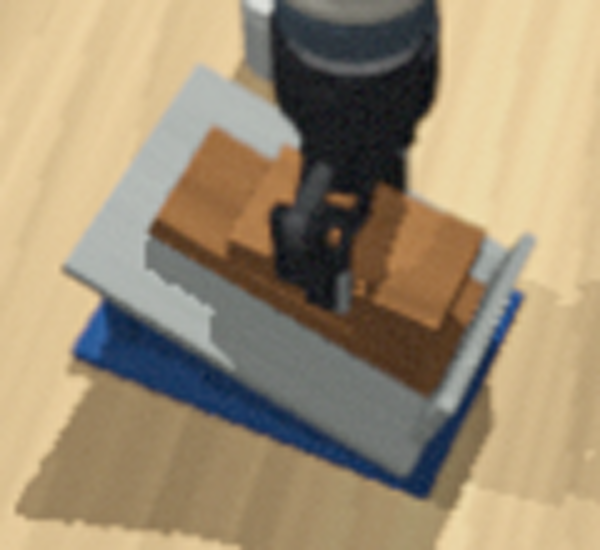

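View pics/w14.png

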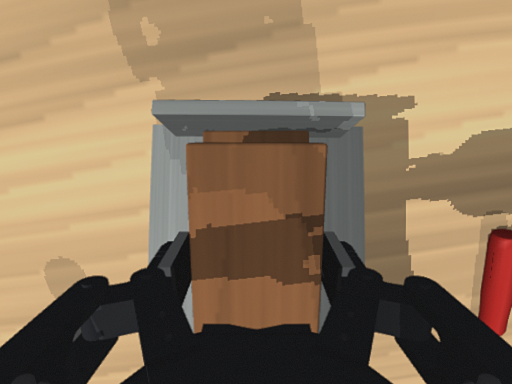

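Far end touches; the long blank stays put. Continuing.

apply_moves:
  series:
    - [[0,0,0.3],0]
    - [[0,0,0.6],0]
    - [[0,0,0.9],0]
    - [[0,0,1.1],0]
    - [[0,0,1.3],0]
    - [[0,0,1.3],0]

```text
t: 17.98
position: [0.444, 0.305, 0.0434]
ee_rot: [[-0.989, 0.145, -0.001], [0.145, 0.989, 0.0], [0.001, 0.0, -1.0]]
wrist_force: [-6.2, 1.2, 4.6]
opening: 0.0629
```

apply_moves:
  series:
    - [[0.2,0,0.1],0]
    - [[0.4,0,0.15],0]
    - [[0.6,0,0.2],0]
    - [[0.6,0,0.2],0]

```text
t: 18.32
position: [0.4391, 0.3059, 0.0417]
ee_rot: [[-0.989, 0.145, 0.001], [0.145, 0.989, 0.0], [-0.001, 0.001, -1.0]]
wrist_force: [0.4, 1.0, 3.2]
opening: 0.0632
```

```bash
python3 -c "
from h import *
c=camera('wrist');im=c['color'][:,:,::-1];cv2.imwrite('pics/w15.png',im)
c=camera('side');im=c['color'][:,:,::-1];cv2.imwrite('pics/s15.png',cv2.resize(im[220:330,180:300],None,fx=5,fy=5,interpolation=cv2.INTER_CUBIC))"
```

```text
(no output)
```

View pics/s15.png

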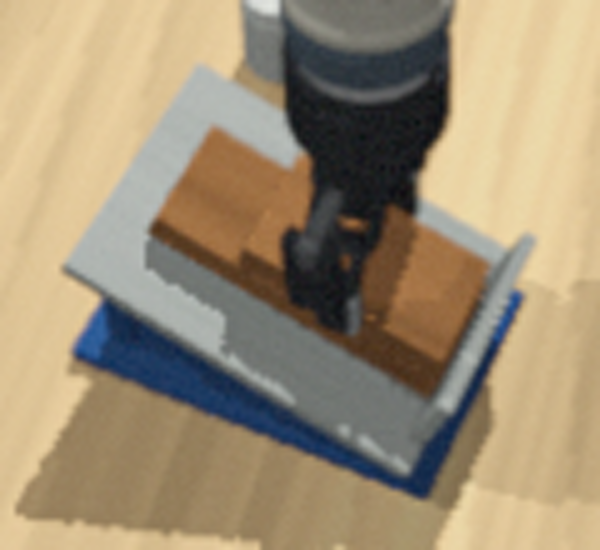

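View pics/w15.png

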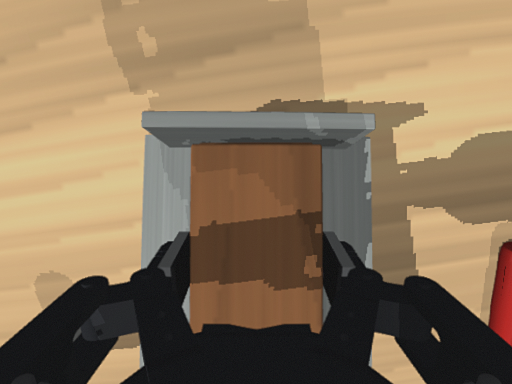

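Nearly there; push until contact force rises.

apply_moves:
  series:
    - [[0.2,0,0.1],0]
    - [[0.4,0,0.15],0]
    - [[0.6,0,0.2],0]
    - [[0.6,0,0.2],0]

```text
t: 18.75
position: [0.4341, 0.3065, 0.0398]
ee_rot: [[-0.989, 0.146, 0.003], [0.146, 0.989, -0.0], [-0.003, 0.0, -1.0]]
wrist_force: [4.1, -1.1, 4.4]
opening: 0.0627
```

apply_moves:
  series:
    - [[0.15,0,0.05],0]
    - [[0.3,0,0.1],0]
    - [[0.4,0,0.15],0]
    - [[0.4,0,0.15],0]

```text
t: 19.08
position: [0.4343, 0.3065, 0.0397]
ee_rot: [[-0.989, 0.148, 0.01], [0.148, 0.989, -0.001], [-0.01, 0.0, -1.0]]
wrist_force: [17.4, -8.8, 8.4]
opening: 0.0633
```

The hand stopped at the predicted place and the force rose to 17 N, so it is in contact. Unload and release.

apply_moves:
  series:
    - [[-0.4,0,-0.2],0]
    - [[-0.4,0,-0.2],0]

```text
t: 19.25
position: [0.4339, 0.3063, 0.0402]
ee_rot: [[-0.989, 0.146, 0.001], [0.146, 0.989, 0.0], [-0.001, 0.0, -1.0]]
wrist_force: [3.4, -3.1, 8.1]
opening: 0.0634
```

apply_moves:
  series:
    - [[0,0,0],0]
    - [[0,0,0],0]
    - [[0,0,0],0]
    - [[0,0,0],0]
    - [[0,0,-2],0]
    - [[0,0,-5],0]
    - [[0,0,-9],0]
    - [[0,0,-13],0]
    - [[0,0,-13],0]
  jaw: 0

```text
t: 20.0
position: [0.4351, 0.3079, 0.177]
ee_rot: [[-0.989, 0.145, 0.009], [0.145, 0.989, 0.004], [-0.008, 0.006, -1.0]]
wrist_force: [-0.3, 0.4, -0.3]
opening: 0.0851
```

```bash
python3 go.py .5 -.2 .2 171.8; python3 -c "
from h import *
c=camera('wrist');im=c['color'][:,:,::-1];cv2.imwrite('pics/w16.png',im)
c=camera('side');im=c['color'][:,:,::-1];cv2.imwrite('pics/s16.png',cv2.resize(im[220:330,180:300],None,fx=5,fy=5,interpolation=cv2.INTER_CUBIC))
c=camera('top');im=c['color'][:,:,::-1];cv2.imwrite('pics/t16.png',cv2.resize(im[150:250,280:400],None,fx=6,fy=6,interpolation=cv2.INTER_CUBIC))"
```

```text
t 20.0 pos [0.4351 0.3079 0.177 ] psi 171.67 q6 0.6 F [-0.3  0.4 -0.3] shift cm [-13.8  -49.3   -2.47] turn rad -0.0023
```

View pics/w16.png

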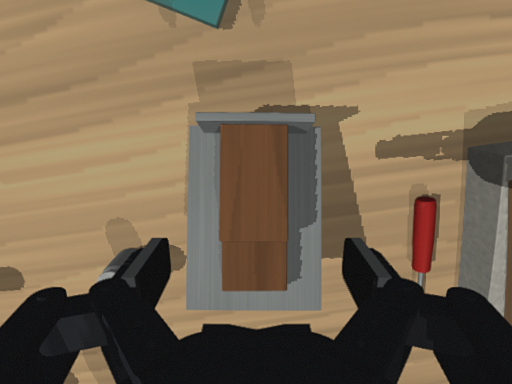

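View pics/s16.png

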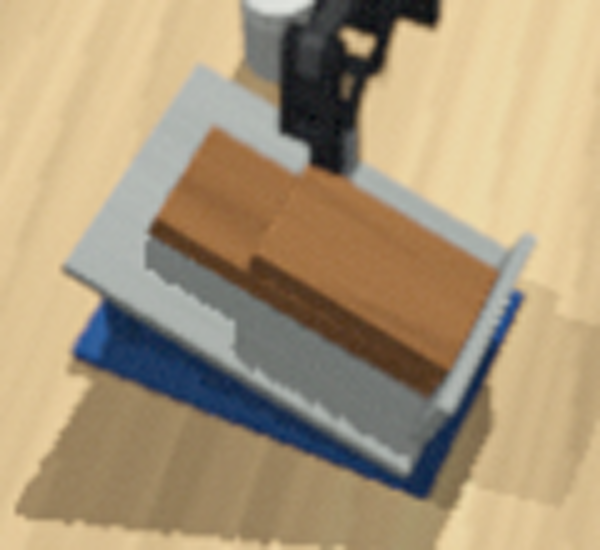

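View pics/t16.png

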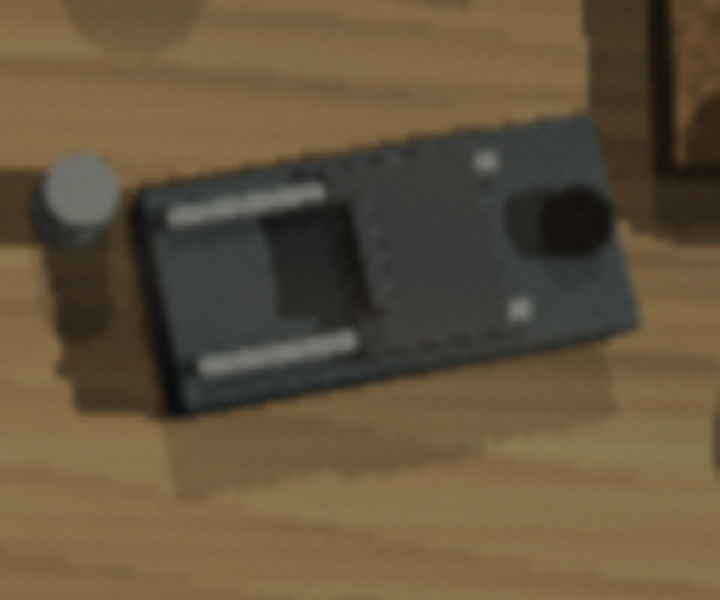

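Both are loaded. The short blank's front is against the backstop at row 124 of the wrist view, flat on the long one, both centred. Going to the control box; the cover tab should be near top-view (340,193).

apply_moves:
  series:
    - [[-10,-35,-2.5],0]
    - [[-10,-35,-2.5],0]
    - [[-10,-35,-2.5],0]
    - [[-10,-35,-2.5],0]
    - [[-10,-35,-2.5],0]
    - [[-10,-35,-2.5],0]
    - [[-10,-35,-2.5],-0.1]
    - [[-10,-35,-2.5],-0.2]
    - [[-16.8,-55.9,-2.5],-0.3]
    - [[-16.8,-55.9,-2.5],-0.35]

```text
t: 20.98
position: [0.4894, -0.1053, 0.1919]
ee_rot: [[-0.978, -0.208, -0.002], [-0.208, 0.978, 0.001], [0.002, 0.002, -1.0]]
wrist_force: [1.0, -0.3, 0.1]
opening: 0.0854
```

```bash
python3 go.py .52 -.27 .2 192
```

```text
t 20.98 pos [ 0.4894 -0.1053  0.1919] psi -167.97 q6 -0.59 F [ 1.  -0.3  0.1] shift cm [  0.44 -16.75  -0.83] turn rad 0.0006
```

apply_moves:
  series:
    - [[0.4,-16.7,-0.8],0]
    - [[0.4,-16.7,-0.8],0]
    - [[0.4,-16.7,-0.8],0]
    - [[0.4,-16.7,-0.8],0]
    - [[0.4,-16.7,-0.8],0]
    - [[0.4,-16.7,-0.8],0]
  jaw: 255

```text
t: 21.48
position: [0.5195, -0.2696, 0.1985]
ee_rot: [[-0.98, -0.2, -0.004], [-0.2, 0.98, 0.003], [0.003, 0.003, -1.0]]
wrist_force: [-0.3, 1.1, -0.9]
opening: 0.0122
```

```bash
python3 -c "
from h import *
print(observe()['position'])
c=camera('wrist');im=c['color'][:,:,::-1];cv2.imwrite('pics/w17.png',cv2.resize(im,None,fx=1.5,fy=1.5,interpolation=cv2.INTER_CUBIC))"
```

```text
[ 0.51950961 -0.26963207  0.19853751]
```

View pics/w17.png

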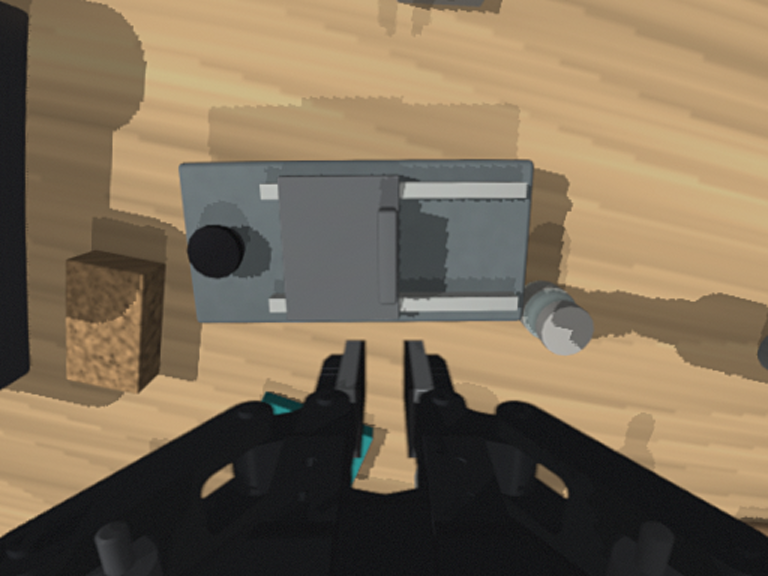

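```bash
python3 - <<'E'
from go import *
s=observe();c=camera("wrist");T=wristT(c,s)
f=lambda u,v,z: toplane(c,[((u+.5)/1.5-.5,(v+.5)/1.5-.5)],z,T)[0]
for n,u,v,z in[("tab top far? ",386,208,.1045),("tab top near",387,303,.1045),("tabL",378,255,.1045),("tabR",397,255,.1045),("stop",216,251,.081),("c1",180,163,.06),("c2",532,160,.06),("c3",520,318,.06),("c4",198,321,.06),("plate -y edge",279,247,.0785),("jar top",565,330,.07)]:
    print(n,f(u,v,z).round(4))
C=[f(*k,.06)[:2] for k in[(180,163),(532,160),(520,318),(198,321)]]
ctr=np.mean(C,0);yd=(C[1]-C[0])+(C[2]-C[3]);yaw=np.degrees(np.arctan2(-yd[0],yd[1]))
print("ctr",ctr,"yaw",yaw,"sides",[np.linalg.norm(C[i]-C[i-1]).round(4) for i in range(4)])
R=np.array([[np.cos(np.radians(yaw)),-np.sin(np.radians(yaw))],[np.sin(np.radians(yaw)),np.cos(np.radians(yaw))]])
for n,u,v,z in[("tab top far? ",386,208,.1045),("tab top near",387,303,.1045),("tabL",378,255,.1045),("tabR",397,255,.1045),("stop",216,251,.081),("plate edge",279,247,.0785)]:
    print(n,(R.T@(f(u,v,z)[:2]-ctr)).round(4))
print("start world",ctr+R@[0,-.02],"tab0",ctr+R@[0,.012])
E
```

```text
tab top far?  [ 0.4786 -0.2755  0.1045]
tab top near [ 0.5378 -0.2626  0.1045]
tabL [ 0.5081 -0.2745  0.1045]
tabR [ 0.5057 -0.2629  0.1045]
stop [ 0.5323 -0.3826  0.081 ]
c1 [ 0.4807 -0.4214  0.06  ]
c2 [ 0.43   -0.1818  0.06  ]
c3 [ 0.5438 -0.1574  0.06  ]
c4 [ 0.5956 -0.3982  0.06  ]
plate -y edge [ 0.5216 -0.341   0.0785]
jar top [ 0.5433 -0.1251  0.07  ]
ctr [ 0.5125111  -0.28968537] yaw 12.044750959864093 sides [np.float64(0.1172), np.float64(0.2448), np.float64(0.1163), np.float64(0.2463)]
tab top far?  [-0.0302  0.021 ]
tab top near [0.0304 0.0212]
tabL [-0.0012  0.0158]
tabR [-0.0011  0.0276]
stop [-0.    -0.095]
plate edge [-0.0018 -0.0521]
start world [ 0.51668461 -0.30924507] tab0 [ 0.51000699 -0.27794955]
```

Wrist view (1.5x): tab top spans (378–397, 208–303), stop button (216,251). In the box frame the tab is at y≈21 mm and the stop at −95 mm (−97 expected), so the numbers agree. Open part way and descend over the tab.

```bash
python3 go.py .5081 -.2690 .095 192
```

```text
t 21.58 pos [ 0.5195 -0.2672  0.1997] psi -168.32 q6 -0.82 F [-0.9 -0.2 -0.5] shift cm [ 1.14  0.03 10.48] turn rad -0.0056
```

apply_moves:
  series:
    - [[1.2,0,0],0]
    - [[1.2,0,0],0]
    - [[1.2,0,0],0]
    - [[1.2,0,3],0]
    - [[1.2,0,6],0]
    - [[1.2,0,9],0]
    - [[1.2,0,10],0]
    - [[1.2,0,10],0]
  jaw: 130

```text
t: 22.25
position: [0.5074, -0.269, 0.0994]
ee_rot: [[-0.979, -0.203, -0.003], [-0.203, 0.979, 0.003], [0.003, 0.003, -1.0]]
wrist_force: [0.7, 0.1, 0.1]
opening: 0.0418
```

```bash
cat > look.py <<'E'
from go import *
import sys
n=sys.argv[1]
s=observe();print(s["position"].round(4) if hasattr(s["position"],"round") else s["position"],s["opening"])
c=camera('wrist');im=c['color'][:,:,::-1];cv2.imwrite(f'pics/w{n}.png',cv2.resize(im,None,fx=1.5,fy=1.5,interpolation=cv2.INTER_CUBIC))
c=camera('side');im=c['color'][:,:,::-1];cv2.imwrite(f'pics/s{n}.png',cv2.resize(im[80:200,220:340],None,fx=5,fy=5,interpolation=cv2.INTER_CUBIC))
E
python3 look.py 18
```

```text
[ 0.5074 -0.269   0.0994] 0.04182537963617599
```

View pics/w18.png

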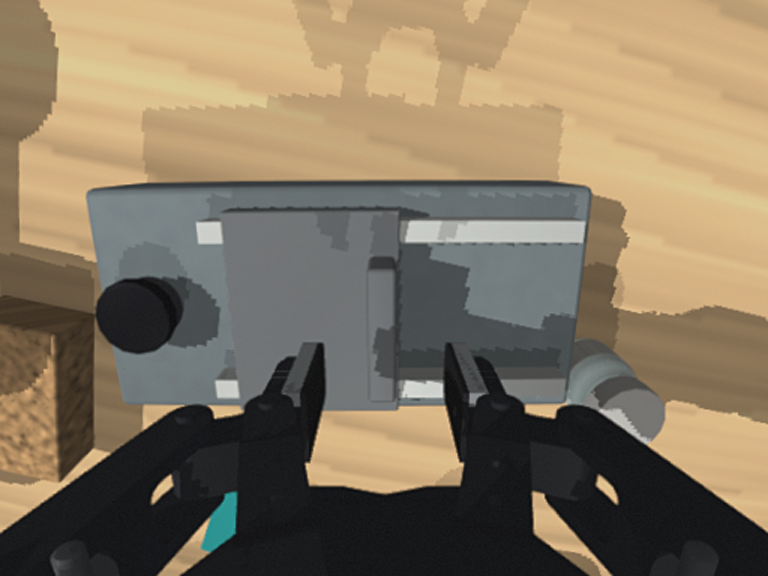

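View pics/s18.png

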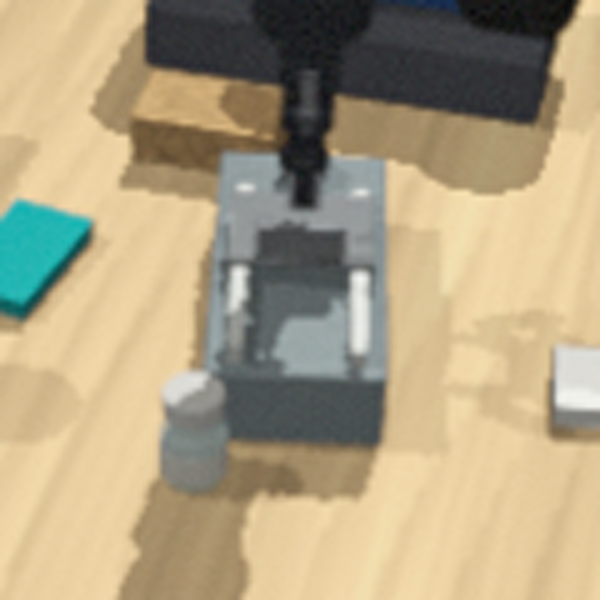

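apply_moves:
  series:
    - [[0,0,1],0]
    - [[0,0,2],0]
    - [[0,0,3],0]
    - [[0,0,3.7],0]
    - [[0,0,4.2],0]
    - [[0,0,4.2],0]

```text
t: 22.85
position: [0.5079, -0.27, 0.058]
ee_rot: [[-0.979, -0.203, -0.002], [-0.203, 0.979, 0.001], [0.001, 0.002, -1.0]]
wrist_force: [0.7, 0.6, -0.9]
opening: 0.0419
```

apply_moves:
  series:
    - [[0,0,0],0]
    - [[0,0,0],0]
    - [[0,0,0],0]
    - [[0,0,0],0]
    - [[0,0,0],0]
  jaw: 230
  grip_force: 30

```text
t: 23.27
position: [0.5087, -0.2706, 0.0598]
ee_rot: [[-0.979, -0.203, 0.001], [-0.203, 0.979, -0.001], [-0.001, -0.001, -1.0]]
wrist_force: [-0.4, -1.2, 2.3]
opening: 0.011
```

```bash
python3 look.py 19
```

```text
[ 0.5087 -0.2706  0.0598] 0.011043639974219603
```

View pics/w19.png

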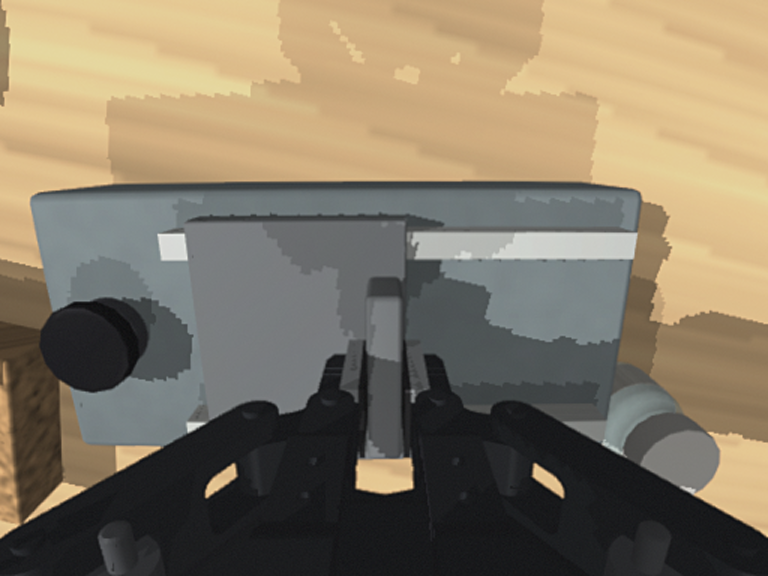

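View pics/s19.png

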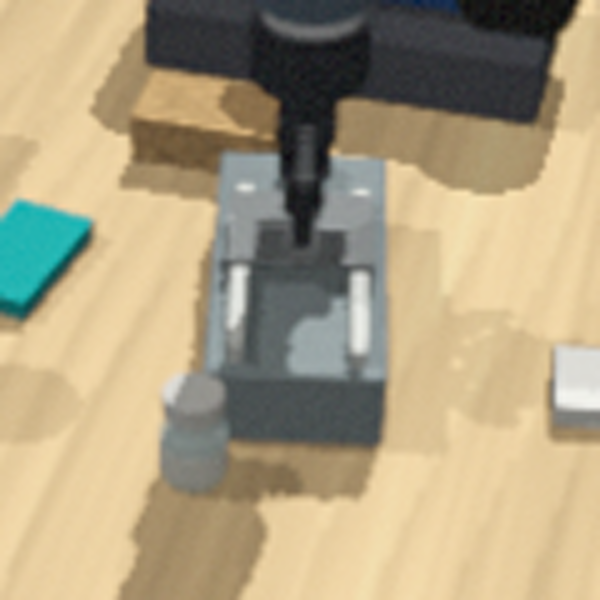

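Tab gripped (opening 11 mm). Slide it 7 cm towards the box's +y, which is tool +y.

apply_moves:
  series:
    - [[0,1,0],0]
    - [[0,2,0],0]
    - [[0,3,0],0]
    - [[0,4,0],0]
    - [[0,5,0],0]
    - [[0,6,0],0]
    - [[0,7,0],0]
    - [[0,7,0],0]

```text
t: 24.03
position: [0.4937, -0.1994, 0.0597]
ee_rot: [[-0.979, -0.204, 0.0], [-0.204, 0.979, 0.001], [-0.0, 0.001, -1.0]]
wrist_force: [-2.3, 1.1, 6.4]
opening: 0.0112
```

```bash
python3 look.py 20
```

```text
[ 0.4937 -0.1994  0.0597] 0.011175552795565837
```

View pics/w20.png

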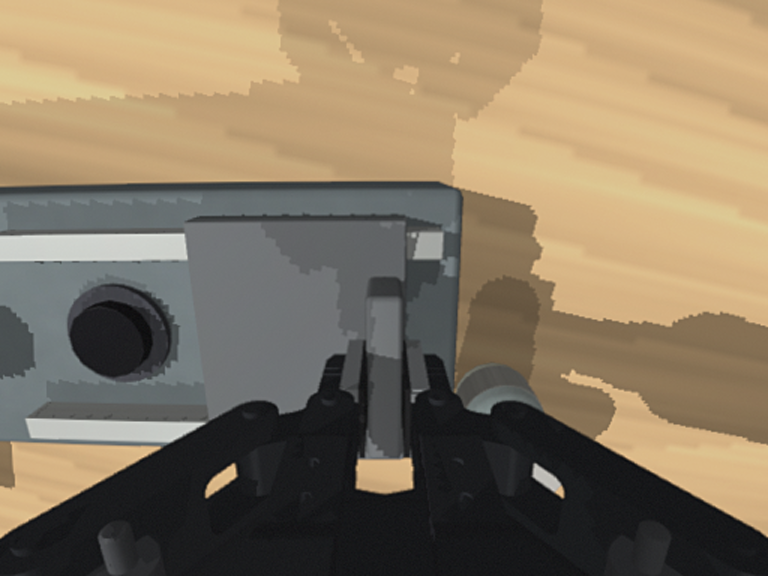

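Cover aside; the start button shows at (112,338). Release and rise.

apply_moves:
  series:
    - [[0,0,0],0]
    - [[0,0,0],0]
    - [[0,0,0],0]
    - [[0,0,-2],0]
    - [[0,0,-5],0]
    - [[0,0,-8],0]
    - [[0,0,-8],0]
  jaw: 130

```text
t: 24.72
position: [0.4962, -0.2029, 0.1443]
ee_rot: [[-0.979, -0.203, 0.006], [-0.203, 0.979, -0.003], [-0.005, -0.005, -1.0]]
wrist_force: [-0.4, 0.1, 0.0]
opening: 0.0418
```

```bash
python3 look.py 21; python3 go.py .5167 -.309 .14 192
```

```text
[ 0.4962 -0.2029  0.1443] 0.04178551766641181
t 24.82 pos [ 0.4947 -0.2021  0.1401] psi -168.3 q6 -0.75 F [ 0.3 -0.1 -0.3] shift cm [  0.02 -10.92   0.02] turn rad -0.0053
```

View pics/w21.png

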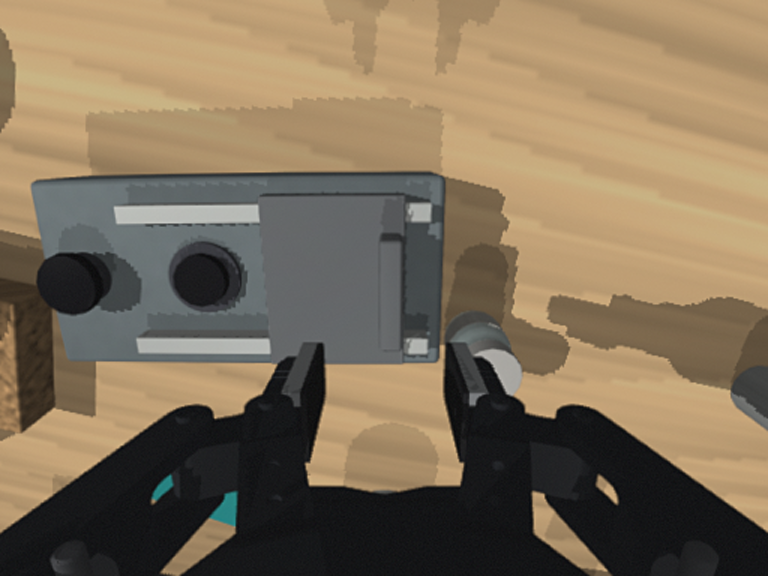

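```bash
python3 - <<'E'
from go import *
s=observe();c=camera("wrist");T=wristT(c,s)
f=lambda u,v,z: toplane(c,[((u+.5)/1.5-.5,(v+.5)/1.5-.5)],z,T)[0].round(4)
print(s["position"],"start",f(201,279,.072),"stop",f(74,283,.081), "w",f(173,279,.072),f(229,279,.072))
go(.5167,-.309,.14,192)
E
```

```text
[ 0.49474439 -0.20205561  0.14009204] start [ 0.5125 -0.3069  0.072 ] stop [ 0.5267 -0.3763  0.081 ] w [ 0.5159 -0.3231  0.072 ] [ 0.5092 -0.2908  0.072 ]
t 24.87 pos [ 0.4941 -0.2017  0.139 ] psi -168.3 q6 -0.75 F [-0.3 -0.1 -1. ] shift cm [ -0.03 -10.97  -0.1 ] turn rad -0.0053
```

apply_moves:
  series:
    - [[0.15,-10.9,0],0]
    - [[0.15,-10.9,0],0]
    - [[0.15,-10.9,0],0]
    - [[0.15,-10.9,0],0]
    - [[0.15,-10.9,0],0]
    - [[0.15,-10.9,0],0]
    - [[0.15,-10.9,4],0]
    - [[0.15,-10.9,6.5],0]
    - [[0.15,-10.9,7.5],0]
    - [[0.15,-10.9,7.5],0]
  jaw: 255

```text
t: 25.7
position: [0.5135, -0.3067, 0.0621]
ee_rot: [[-0.979, -0.204, -0.004], [-0.204, 0.979, 0.003], [0.003, 0.004, -1.0]]
wrist_force: [-0.4, 0.2, 0.3]
opening: -0.0001
```

```bash
python3 look.py 22
```

```text
[ 0.5135 -0.3067  0.0621] -6.216192873144376e-05
```

View pics/w22.png

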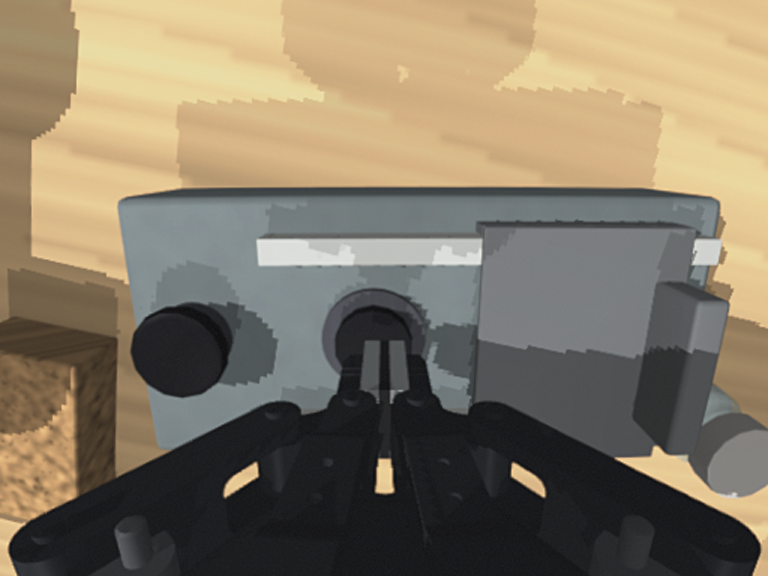

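View pics/s22.png

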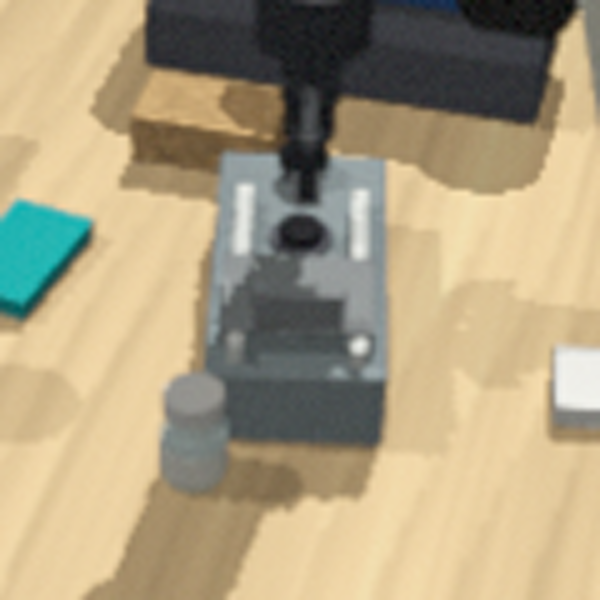

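```bash
python3 - <<'E'
from go import *
s=observe();c=camera("wrist");T=wristT(c,s)
f=lambda u,v,z: toplane(c,[((u+.5)/1.5-.5,(v+.5)/1.5-.5)],z,T)[0].round(4)
print("start",f(374,343,.072),f(336,343,.072),f(412,343,.072),"stop",f(180,348,.081))
go(.5145,-.3085,.045,192)
E
```

```text
start [ 0.519  -0.3123  0.072 ] [ 0.5222 -0.3276  0.072 ] [ 0.5158 -0.2969  0.072 ] stop [ 0.5332 -0.3879  0.081 ]
t 25.85 pos [ 0.5156 -0.3089  0.0659] psi -168.26 q6 -0.88 F [ 0.6 -0.   0. ] shift cm [0.11 0.06 2.09] turn rad -0.0046
```

apply_moves:
  series:
    - [[-0.2,-0.3,0],0]
    - [[-0.2,-0.3,0.5],0]
    - [[-0.2,-0.3,1],0]
    - [[-0.2,-0.3,1.5],0]
    - [[-0.2,-0.3,1.7],0]
    - [[-0.2,-0.3,1.7],0]

```text
t: 26.35
position: [0.517, -0.3111, 0.0465]
ee_rot: [[-0.979, -0.203, -0.001], [-0.203, 0.979, 0.001], [0.001, 0.001, -1.0]]
wrist_force: [-0.5, -0.1, 0.4]
opening: -0.0002
```

apply_moves:
  series:
    - [[0,0,0.2],0]
    - [[0,0,0.4],0]
    - [[0,0,0.4],0]

```text
t: 26.6
position: [0.5174, -0.3113, 0.043]
ee_rot: [[-0.979, -0.203, -0.0], [-0.203, 0.979, 0.0], [0.0, 0.0, -1.0]]
wrist_force: [-0.3, 1.5, -0.6]
opening: -0.0001
```

apply_moves:
  series:
    - [[0,0,0.1],0]
    - [[0,0,0.2],0]
    - [[0,0,0.3],0]
    - [[0,0,0.3],0]

```text
t: 26.93
position: [0.5175, -0.3115, 0.0403]
ee_rot: [[-0.979, -0.203, 0.0], [-0.203, 0.979, -0.0], [-0.0, -0.0, -1.0]]
wrist_force: [0.1, -1.2, 0.8]
opening: 0.0001
```

apply_moves:
  series:
    - [[0,0,0.1],0]
    - [[0,0,0.2],0]
    - [[0,0,0.3],0]
    - [[0,0,0.3],0]

```text
t: 27.27
position: [0.5175, -0.3114, 0.0374]
ee_rot: [[-0.979, -0.203, 0.0], [-0.203, 0.979, -0.0], [-0.0, -0.0, -1.0]]
wrist_force: [-1.1, 0.9, 3.5]
opening: -0.0002
```

Contact has started at 3.5 N. Keep pressing to the stop.

apply_moves:
  series:
    - [[0,0,0.1],0]
    - [[0,0,0.2],0]
    - [[0,0,0.3],0]
    - [[0,0,0.3],0]

```text
t: 27.6
position: [0.5176, -0.3115, 0.0351]
ee_rot: [[-0.979, -0.203, 0.001], [-0.203, 0.979, -0.001], [-0.001, -0.001, -1.0]]
wrist_force: [-1.8, 1.8, 9.5]
opening: 0.0002
```

apply_moves:
  series:
    - [[0,0,0.1],0]
    - [[0,0,0.2],0]
    - [[0,0,0.2],0]

```text
t: 27.85
position: [0.5177, -0.3116, 0.035]
ee_rot: [[-0.979, -0.203, 0.002], [-0.203, 0.979, -0.002], [-0.001, -0.002, -1.0]]
wrist_force: [-7.1, 4.4, 25.7]
opening: 0.0002
```

Hard stop at 26 N with no further travel: pressed about 6 mm. Lift off and go back to the tab.

apply_moves:
  series:
    - [[0,0,-1],0]
    - [[0,0,-3],0]
    - [[0,0,-6],0]
    - [[0,0,-10],0]
    - [[0,0,-10],0]

```text
t: 28.27
position: [0.5197, -0.3131, 0.1392]
ee_rot: [[-0.979, -0.203, 0.007], [-0.203, 0.979, -0.006], [-0.006, -0.007, -1.0]]
wrist_force: [-0.1, -1.4, 0.1]
opening: 0.0003
```

```bash
python3 go.py .4937 -.1994 .135 192
```

```text
t 28.27 pos [ 0.5197 -0.3131  0.1392] psi -168.29 q6 -0.88 F [-0.1 -1.4  0.1] shift cm [ 0.24 11.66  0.34] turn rad -0.0051
```

apply_moves:
  series:
    - [[0.1,11.4,0],0]
    - [[0.1,11.4,0],0]
    - [[0.1,11.4,0],0]
    - [[0.1,11.4,0],0]
    - [[0.1,11.4,0],0]
    - [[0.1,11.4,0],0]
  jaw: 130

```text
t: 28.77
position: [0.4938, -0.2002, 0.1324]
ee_rot: [[-0.979, -0.203, 0.001], [-0.203, 0.979, -0.001], [-0.0, -0.001, -1.0]]
wrist_force: [0.4, -0.4, 0.2]
opening: 0.042
```

```bash
python3 look.py 23; python3 go.py .4937 -.1994 .0597 192
```

```text
[ 0.4938 -0.2002  0.1324] 0.042022622806945374
t 28.87 pos [ 0.4937 -0.2009  0.1321] psi -168.34 q6 -0.75 F [-0.   1.  -0.1] shift cm [-0.03  0.15  7.24] turn rad -0.006
```

View pics/w23.png

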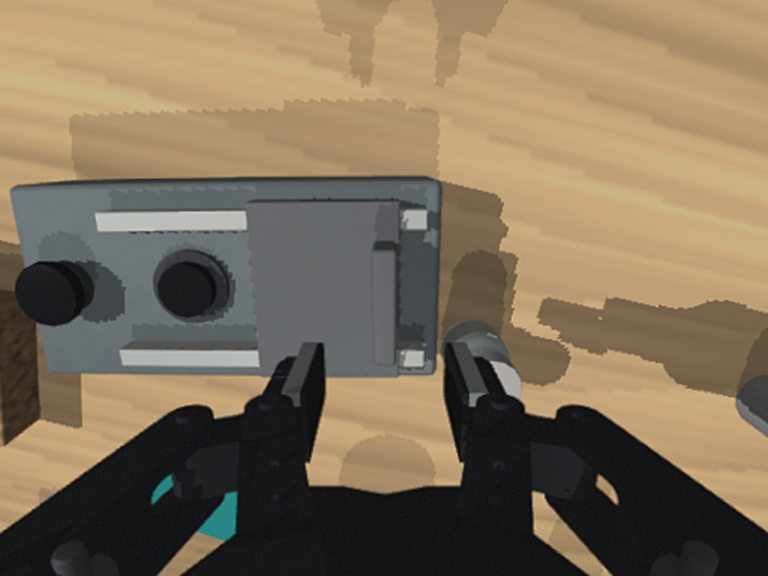

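Start button is up again and the tab (383,303) is between the open fingers. Descend and grip.

apply_moves:
  series:
    - [[0,0,2],0]
    - [[0,0,4],0]
    - [[0,0,5.5],0]
    - [[0,0,6.8],0]
    - [[0,0,7.3],0]
    - [[0,0,7.3],0]

```text
t: 29.37
position: [0.4928, -0.2005, 0.058]
ee_rot: [[-0.979, -0.202, -0.002], [-0.202, 0.979, 0.001], [0.002, 0.002, -1.0]]
wrist_force: [0.3, 0.7, 0.3]
opening: 0.0419
```

apply_moves:
  series:
    - [[0,0,0],0]
    - [[0,0,0],0]
    - [[0,0,0],0]
    - [[0,0,0],0]
    - [[0,0,0],0]
  jaw: 230

```text
t: 29.78
position: [0.4939, -0.2005, 0.0602]
ee_rot: [[-0.979, -0.203, 0.001], [-0.203, 0.979, -0.001], [-0.001, -0.002, -1.0]]
wrist_force: [-0.3, -2.5, 4.6]
opening: 0.0113
```

apply_moves:
  series:
    - [[0,-1,0],0]
    - [[0,-2,0],0]
    - [[0,-3,0],0]
    - [[0,-4,0],0]
    - [[0,-5,0],0]
    - [[0,-6,0],0]
    - [[0,-6.7,0],0]
    - [[0,-6.7,0],0]

```text
t: 30.45
position: [0.508, -0.2673, 0.0602]
ee_rot: [[-0.979, -0.202, 0.002], [-0.202, 0.979, -0.001], [-0.002, -0.002, -1.0]]
wrist_force: [1.3, -1.3, 5.3]
opening: 0.011
```

apply_moves:
  series:
    - [[0,-0.2,0],0]
    - [[0,-0.4,0],0]
    - [[0,-0.6,0],0]
    - [[0,-0.8,0],0]
    - [[0,-0.8,0],0]

```text
t: 30.87
position: [0.5094, -0.2739, 0.0602]
ee_rot: [[-0.979, -0.203, 0.002], [-0.203, 0.979, -0.001], [-0.002, -0.001, -1.0]]
wrist_force: [1.1, -0.1, 6.1]
opening: 0.0109
```

apply_moves:
  series:
    - [[0,-0.2,0],0]
    - [[0,-0.4,0],0]
    - [[0,-0.4,0],0]
    - [[0,-0.4,0],0]

```text
t: 31.2
position: [0.5102, -0.2778, 0.0602]
ee_rot: [[-0.979, -0.203, 0.002], [-0.203, 0.979, -0.001], [-0.002, -0.001, -1.0]]
wrist_force: [1.1, 0.6, 5.4]
opening: 0.0111
```

apply_moves:
  series:
    - [[0,-0.2,0],0]
    - [[0,-0.4,0],0]
    - [[0,-0.4,0],0]
    - [[0,-0.4,0],0]

```text
t: 31.53
position: [0.5105, -0.2794, 0.0602]
ee_rot: [[-0.979, -0.204, 0.001], [-0.204, 0.979, 0.003], [-0.002, 0.003, -1.0]]
wrist_force: [-1.0, 10.4, 11.0]
opening: 0.011
```

Home stop reached (10 N, hand stopped). Unload, release, rise.

apply_moves:
  series:
    - [[0,0.2,0],0]
    - [[0,0.2,0],0]

```text
t: 31.7
position: [0.5105, -0.2792, 0.0602]
ee_rot: [[-0.979, -0.203, 0.002], [-0.203, 0.979, -0.0], [-0.002, -0.001, -1.0]]
wrist_force: [1.5, 1.7, 7.2]
opening: 0.0109
```

apply_moves:
  series:
    - [[0,0,0],0]
    - [[0,0,0],0]
    - [[0,0,0],0]
    - [[0,0,-2],0]
    - [[0,0,-5],0]
    - [[0,0,-9],0]
    - [[0,0,-13],0]
    - [[0,0,-13],0]
    - [[0,0,-13],0]
  jaw: 130

```text
t: 32.45
position: [0.5107, -0.2801, 0.1916]
ee_rot: [[-0.979, -0.203, 0.003], [-0.203, 0.979, -0.003], [-0.003, -0.003, -1.0]]
wrist_force: [-0.4, -0.3, -1.0]
opening: 0.0417
```

```bash
python3 look.py 24; python3 - <<'E'
from h import *
c=camera('top');im=c['color'][:,:,::-1];cv2.imwrite('pics/t24.png',cv2.resize(im,None,fx=1.5,fy=1.5))
c=camera('side');im=c['color'][:,:,::-1];cv2.imwrite('pics/s24b.png',cv2.resize(im[220:330,180:300],None,fx=5,fy=5,interpolation=cv2.INTER_CUBIC))
E
```

```text
[ 0.5107 -0.2801  0.1916] 0.04173924543102734
```

View pics/w24.png

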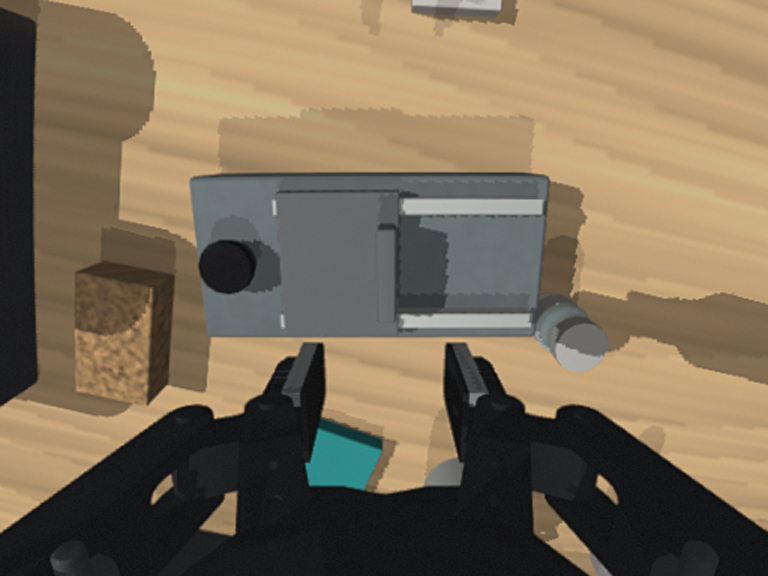

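View pics/t24.png

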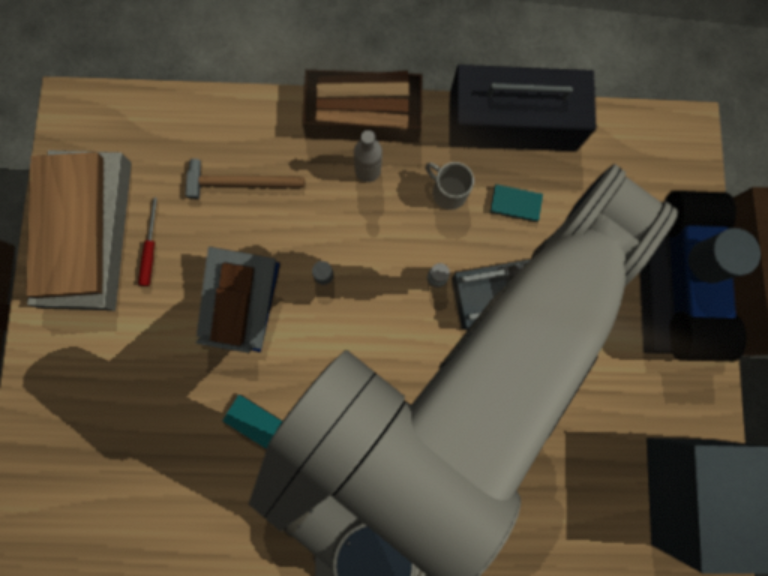

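View pics/s24b.png

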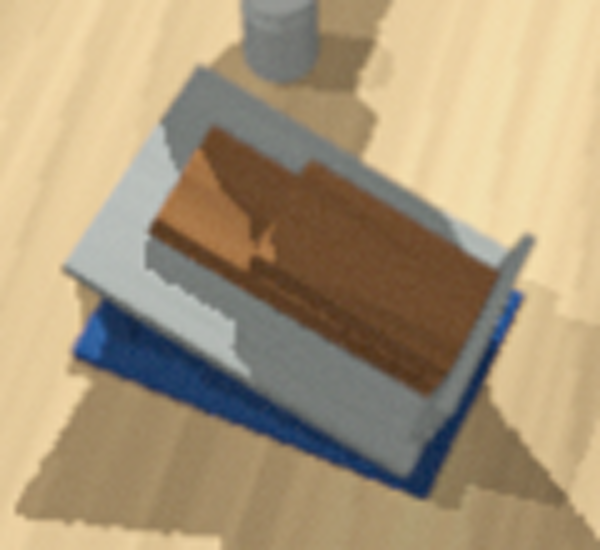

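The cover sits against its stop: plate edge at (278,262), with only a sliver of rail showing beyond it. The blanks are unchanged and the bystanders look unmoved. Handing in.

```bash
python3 -c "
from h import *
s=observe();print(s['t'],s['dq'],s['wrist_force']);print(hand_in())"
```

```text
32.65 [ 0.00038418  0.00264492  0.00018996  0.00246438 -0.00168155  0.00174254] [-0.01696017  0.49506142 -0.33358884]
the job is handed in; nothing more can be done
None
```

I loaded both blanks, pressed the start button and slid the cover home again, then handed the job in at about 32.7 s. No verdict was reported.

- **Blanks:** The long blank lies flat on the deck and the short one on top of it. I slid each down until the hand stopped against the backstop, at 15 N and 17 N. Pictures after release and at the end show both flat, straight and centred.
- **Start button:** With the cover about 7 cm aside, I pressed the button to its hard stop, roughly 6 mm of travel and 26 N. The next picture showed it up again.
- **Cover:** I pushed it back until it hit its home stop at about 10 N. The final wrist picture shows the plate there.
- **Other items:** I did not touch the stop button, and the other bench items look unmoved in the pictures. At hand-in the arm was clear and the wrist force was about zero.
- **What disagreed:** The fingertips sat about 30 to 43 mm behind the stated TCP, depending on how far the gripper was open. My first grasp closed above the long blank without moving it, and I corrected this using the wrist camera and force readings. My early estimates of the deck and start button positions differed by a few mm between views. I settled the deck position by contact, and placed the press on a compromise between views.

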